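# Probe the rock blocks, pack them and secure the case

## Task

Test and pack the sawn rock blocks lying on the table: pick up the contact probe from its mat and touch its sprung tip gently, for a moment, onto the white dot of every block where it lies on the table, going from the shortest block to the longest. Afterwards the probe must lie on its mat again and all the blocks flat in the sample case with their dots up; with them in, swing the lid fully shut and only then turn the turnbutton square across the lid's edge to secure it. Leave the jar, the tape roll and the card tray alone.

Things in the scene. Friction and masses are not known exactly. Their poses are not given: they have to be found in the camera images.
- probe: contact probe: a square grey-and-black handle 110 x 24 x 24 mm lying flat, with a thin steel sprung plunger (7 mm thick, brass ball end 8 mm across) sticking out of its front end along the handle's axis. Origin: centre of the handle's underside; x runs along the handle, the tip points to -x; z up. 0.1 kg. Grip it across y at the middle of the handle
- probe_tip (a point): centre of the brass ball (4 mm radius) at the probe's tip; 96 mm from the probe's origin along -x and 12 mm up. The plunger gives way up to 10 mm along the probe's axis, at about 0.6 to 2.6 N
- mat: fixed black rubber mat on which the probe lies, 200 (x) x 110 (y) x 4 mm; origin at the centre of its underside
- case: fixed plywood sample case, 130 (x) x 340 (y) x 50 mm high, walls and floor 5 mm, open top, one cross wall in the middle (at y = 0) making two compartments; origin at the centre of its underside; front (turnbutton side) faces its -x, the lid is hinged along its +x rim
- lid (a joint): angle of the hinged plywood lid (130 x 340 x 8 mm): 0 = shut flat on the case, positive = open, about 1.57 = standing upright. The stiff hinge keeps it where it is left (about 0.22 N m)
- lid_hinge (a point): middle of the lid's hinge line, which runs along the case's y, at the top of the case's +x wall (50 mm above its underside); the shut lid is 8 mm thick above this line
- lid_edge (a point): middle of the lid's free edge, half-way through its thickness, 130 mm from the hinge
- turnbutton (a joint): angle of the turnbutton, an aluminium bar 66 x 14 x 24 mm high that pivots about a vertical pin at its middle on a post in front of the case: 0 = bar parallel to the case's front (clear of the lid), growing counter-clockwise seen from above, 1.57 = square across the lid's edge (stop). It stays where it is left
- turnbutton_top (a point): centre of the turnbutton's top face, on its pivot, 85 mm above the table; the bar is 24 mm tall below this point. Its axes turn with the bar: the bar's length lies along its y
- block_a: sawn grey rock block 36 (x) x 30 (y) x 30 mm high, with a white dot on top; origin at the centre of its underside, x along its length. May be absent
- dot_a (a point): centre of the white dot (16 mm across) in the middle of the top face of block_a, 30 mm above its underside
- block_b: sawn grey rock block 52 (x) x 30 (y) x 30 mm high, with a white dot on top; origin at the centre of its underside, x along its length. May be absent
- dot_b (a point): centre of the white dot (16 mm across) in the middle of the top face of block_b, 30 mm above its underside
- block_c: sawn grey rock block 68 (x) x 30 (y) x 30 mm high, with a white dot on top; origin at the centre of its underside, x along its length. May be absent
- dot_c (a point): centre of the white dot (16 mm across) in the middle of the top face of block_c, 30 mm above its underside
- block_d: sawn grey rock block 84 (x) x 30 (y) x 30 mm high, with a white dot on top; origin at the centre of its underside, x along its length. May be absent
- dot_d (a point): centre of the white dot (16 mm across) in the middle of the top face of block_d, 30 mm above its underside
- jar: glass jar with a black lid, 60 mm across, 75 mm high, not to be disturbed; origin at its underside
- tape: roll of brown tape, 90 mm across, 24 mm high, not to be disturbed; origin at its underside
- card_tray: small open cardboard tray 100 x 70 x 30 mm, not to be disturbed; origin at its underside
There are look-alikes about, which are no part of the job. Of the things shaped like the mat, the black one is meant.

How it is judged:
By the outcome, as a careful person would: the job done as asked, in the order asked, and still so for the second after the job is handed in, with the robot touching nothing.
Of block_a, block_b, block_c, block_d only 3 to 4 are there at a start; the rules pass over those that are not, and their reading is None.
At some moment in a run one of probe, block_a, block_b, block_c, block_d may be knocked a few centimetres aside while the robot is not near it.
It also fails if it takes over 210 s, if anything falls off the work surface, if the arm or the gripper's body presses on something with over 40 N, if the wrist force passes 120 N, or if a joint passes its speed limit or range.

## Robot

A 7-joint arm with a two-finger parallel gripper is mounted at the origin on the work surface. World frame = base frame: x ahead of the robot, y to its left, z up, the work surface at z = 0. Lengths are in m, angles in rad, forces in N, time in s.
With the tool pointing down it reaches from about 0.4 to 0.9 m from the base axis. Payload 5.5 kg.
Tool frame: the origin (TCP) lies midway between the tips of the shut fingers; the grasp point (between the pads) lies 19 mm behind it (arm.pinch_z is the z of the grasp point in the tool frame, in m); z points along the fingers, y is the line along which they close (so a half turn about z gives the same grasp; the last joint's range is limited). The gripper opens to 92 mm and grips with 3 to 60 N. Pads are 19 mm wide; open, the fingers measure 130 mm over their backs; the gripper's body (75 mm by 190 mm) begins 47 mm behind the grasp point.
Start: joints at [-0.932, 0.501, -0.427, 1.55, 0.221, 1.138, -0.21], TCP at [0.239, 0.605, 0.227] pointing down, gripper open.
Joint ranges: [-2.88, 2.88], [-0.31, 2.03], [-1.54, 1.56], [0.2, 2.42], [-1.41, 4.55], [0.19, 2.02], [-2.57, 2.57]. Speed limits (rad/s): [2.57, 2.57, 3.14, 3.14, 3.14, 3.14, 3.14].

## Interface

Orientations are given as a rotation vector (axis times angle).
In Python, from station import readout, eyes, arm, nets gives the robot as it stands.
- The arm moves only by the tool step_arm, never from a script. Its argument "series" is a list of rows, each a list of 5 numbers: the shift along the tool's x, y, z scaled (see below), then the turn about the tool's z scaled (see below), then the opening, from 0 (shut) to 1 (fully open). A call has 1 to 8 rows; each row is the pose to reach, as a shift and turn from the pose commanded when the call began, along the tool's axes at that moment; what a row does not reach only later rows make up. The controller multiplies each number of a shift by 100 mm and each number of a turn by 120 degrees. A row lasts 1/12 s, in which the tool goes at most 41.7 mm and 7.16 degrees, less where a joint would pass 70% of its speed; a pose out of reach is approached as far as the arm can. A call with a number of a shift or a turn outside -1 to 1 is refused whole. A call with a gripper value outside its range is refused whole. The fingers move at their own pace and stop on an object; "newtons" is the grip in N (left out, the last holds). Time passes only in rows, so rows that repeat a pose let the fingers close. It gives the time, the measured TCP pose, the force, the opening and the grip force at its end, in the units of the state.
- readout.get_obs(): the state, without advancing time (a new reading comes with each control period).
- eyes.capture(name): name is "scene" or "top" or "wrist"; returns the picture (384x512x3 uint8, red, green, blue); there is no depth.
- eyes.camera_info(name): a dict with "fx", "fy", "cx", "cy" (pixels), "camera_from_world" (4x4, takes a point from world to camera coordinates); the wrist camera has in their place "hand_eye" (4x4, takes a point from camera to tool coordinates, whose origin is the TCP and whose axes are the flange's). Camera axes: x right, y down, z forward; pixel columns grow to the right and rows downward; lengths in m; the calibration is good to about 2 mm. A picture is of the moment at which its call begins: read the wrist's pose just before it. camera_info takes no time and is no camera call.
- arm.job_done(): hands the job in; it is judged then, once.
Trained networks look in the newest picture that a camera, given by its name, has taken for a name from the list of things; names that differ only in an ending like _2 or _b are one class to them, and where a whole thing is asked for, a point or a joint stands for the part that bears it (a point fixed in the world has none). Each returns a list of dicts, best first, with "p" (0 to 1); they miss things now and then, are a little off and sometimes report something else, mostly with a low value. They report only what shows in the picture. A call takes as long as a camera call. They do not tell look-alikes from the thing itself.
- nets.boxes_of(query, camera): "bbox" ([centre column, centre row, width, height] in pixels, round what is visible of it).
The state is a dict: "clock": time; "joints": joint angles; "joint_velocities": joint speeds; "effort": joint torques, N m; "tool_pos": TCP position; "orientation": TCP orientation; "ft_force": force on the tool from outside, world axes, zero at the start; "wrist_torque": the same for the moment, N m; "gripper_width": finger opening in m; "grip_force": force on a finger pad.
Only numpy, scipy, OpenCV 4.12 (cv2) and the standard library are available. Lean on these libraries where they do the work, as an engineer would, in place of code of your own. Each camera call takes 0.05 s, during which the arm holds its last target. There are 200 camera calls.

## Working session

There is one attempt and no reset: what is moved stays moved. The work goes in short steps, Python scripts to look and compute and a tool call to move; the robot and the scene stay as the last step left them, time stands still between calls to the robot, and variables do not carry over. Pictures are saved under pics/ and viewed, at most 14 in all, crops included, and the job is handed in when it is done.

Besides the shell and the picture viewer there is one more tool, called after "Emit:" as name([rows], argument=value, ...), one row to a line, values as JSON. step_arm: Moves the arm, as the interface text tells. Shifts and turns lie within -1 to 1; 1 stands for 100 mm of shift or 120 degrees of turn. Its arguments: {"type":"object","properties":{"series":{"type":"array"},"newtons":{"type":"number"}},"required":["series"]}

```bash
ls; mkdir -p pics; python3 - <<'E'
from station import readout, eyes, arm, nets
import cv2,numpy as np
o=readout.get_obs();print({k:np.round(v,3).tolist() for k,v in o.items()}, arm.pinch_z)
for n in("scene","top","wrist"):
    im=eyes.capture(n);cv2.imwrite(f'pics/{n}0.png',im[:,:,::-1])
    i=eyes.camera_info(n);print(n,{k:np.round(v,4).tolist() for k,v in i.items()})
a=cv2.imread('pics/top0.png');cv2.imwrite('pics/top0b.png',cv2.resize(a,(800,600),interpolation=cv2.INTER_CUBIC))
E
```

```text
pics
{'clock': 0.0, 'joints': [-0.932, 0.502, -0.427, 1.551, 0.221, 1.138, -0.21], 'joint_velocities': [-0.0, 0.001, 0.001, 0.0, 0.001, -0.0, -0.0], 'effort': [0.001, -56.659, -5.816, -27.91, -0.069, 0.031, 0.0], 'tool_pos': [0.238, 0.604, 0.226], 'orientation': [-0.587, -3.086, 0.003], 'ft_force': [-0.588, 0.395, -0.296], 'wrist_torque': [0.004, 0.022, 0.026], 'grip_force': 0.0, 'gripper_width': 0.092} -0.0188
scene {'fx': 474.764, 'fy': 474.764, 'cx': 252.0434, 'cy': 191.7926, 'camera_from_world': [[-0.014, 0.9998, -0.0128, 0.1055], [0.8299, 0.0045, -0.558, -0.3583], [-0.5578, -0.0184, -0.8298, 1.9061], [0.0, 0.0, 0.0, 1.0]]}
top {'fx': 497.8858, 'fy': 497.8858, 'cx': 247.7037, 'cy': 190.1751, 'camera_from_world': [[-0.0422, -0.9991, -0.0035, -0.0979], [-0.9761, 0.042, -0.2132, 0.5032], [0.2131, -0.0056, -0.977, 1.5312], [0.0, 0.0, 0.0, 1.0]]}
wrist {'fx': 334.501, 'fy': 334.501, 'cx': 256.6423, 'cy': 193.615, 'hand_eye': [[0.0004, -0.9664, -0.2572, 0.0681], [1.0, 0.0005, -0.0005, 0.0001], [0.0006, -0.2572, 0.9664, -0.1582], [0.0, 0.0, 0.0, 1.0]]}
```

View pics/top0b.png

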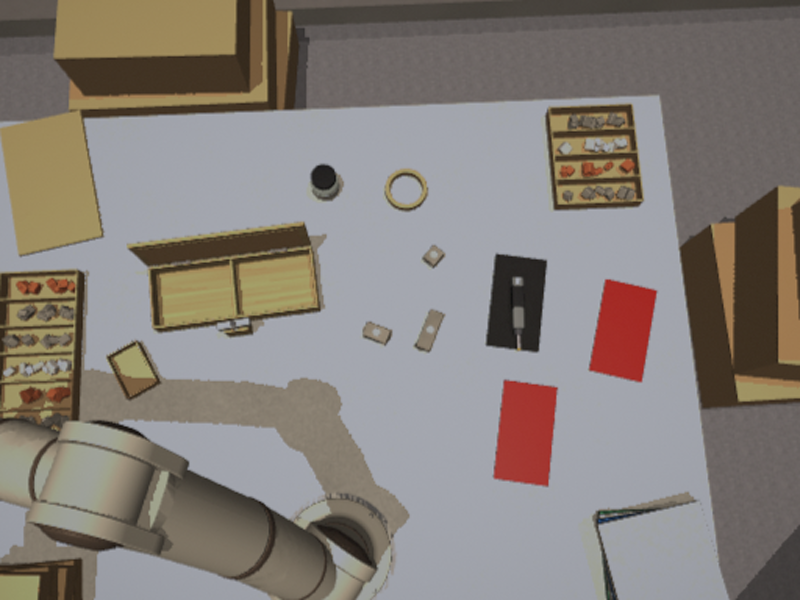

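View pics/scene0.png

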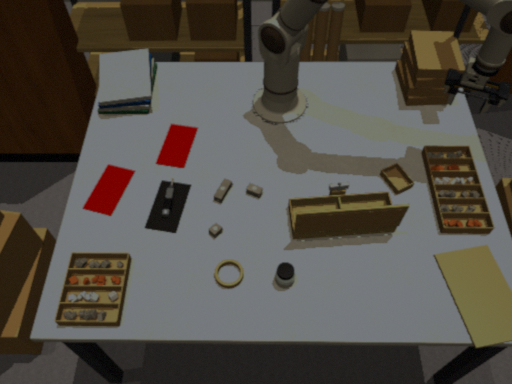

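The top view shows a short block near (433,256), a middle one at (377,332), and a long one at (430,330). The black mat with the probe is at (517,303), tip toward the robot. The case is at (235,285) with its lid open and the turnbutton parallel to the front at (235,325).

```bash
cat > h.py <<'E'
from station import readout, eyes, arm, nets
import cv2,numpy as np
from scipy.spatial.transform import Rotation as Ro
def state():
    o=readout.get_obs(); R=Ro.from_rotvec(o['orientation']).as_matrix(); return o,R,np.array(o['tool_pos'])
def cam(n):
    """K, camera position, R world_from_cam"""
    i=eyes.camera_info(n)
    K=np.array([[i['fx'],0,i['cx']],[0,i['fy'],i['cy']],[0,0,1]])
    if n=='wrist':
        o,R,p=state(); H=np.array(i['hand_eye']); return K,R@H[:3,3]+p,R@H[:3,:3]
    T=np.array(i['camera_from_world']); return K,-T[:3,:3].T@T[:3,3],T[:3,:3].T
def snap(n,f=None):
    C=cam(n); im=eyes.capture(n)[:,:,::-1].copy()
    if f: cv2.imwrite(f'pics/{f}.png',im)
    return C,im
def p2w(C,uv,z):
    K,c,R=C; d=(R@np.linalg.inv(K)@np.c_[np.atleast_2d(uv),np.ones(len(np.atleast_2d(uv)))].T).T
    return c+d*((z-c[2])/d[:,2])[:,None]
def w2p(C,X):
    K,c,R=C; q=(K@R.T@(np.atleast_2d(X)-c).T).T; return q[:,:2]/q[:,2:]
def rel(X,Y=None):
    """shift in tool axes (units of 100mm) from present TCP to X"""
    o,R,p=state(); return np.round(R.T@(np.array(X)-p)*10,3)
E
python3 - <<'E'
from h import *
C,im=snap('top'); s=1.5625
o,R,p=state(); print('R',np.round(R,3).tolist(),'yaw x-axis',np.degrees(np.arctan2(R[1,0],R[0,0])))
for n,u,z in [('a',(433,256),.03),('b',(377,332),.03),('cd',(430,330),.03),('probe handle back',(518,278),.028),('front',(518,322),.028),('tip',(520,347),.016),('mat',(517,303),.004),('caseFL',(154,330),.05),('caseFR',(320,308),.05),('lid hinge L',(150,262),.05),('hinge R',(310,245),.05),('lidtop L',(130,245),.17),('lidtop R',(304,224),.17),('tb',(235,323),.085),('jar',(323,180),.075),('tape',(406,188),.024),('tray',(133,368),.03)]:
    print(n,np.round(p2w(C,np.array(u)/s,z)[0],3))
for q in ['block_a','probe','mat','case','turnbutton','card_tray','jar','tape']:
    print(q,[(np.round(b['bbox'],0).tolist(),round(b['p'],2)) for b in nets.boxes_of(q,'top')][:6])
E
```

```text
R [[-0.93, 0.367, -0.0], [0.367, 0.93, -0.001], [0.0, -0.001, -1.0]] yaw x-axis 158.47082299475278
a [ 0.588 -0.219  0.03 ]
b [ 0.432 -0.096  0.03 ]
cd [ 0.431 -0.205  0.03 ]
probe handle back [ 0.533 -0.394  0.028]
front [ 0.44  -0.386  0.028]
tip [ 0.39  -0.388  0.016]
mat [ 0.485 -0.392  0.004]
caseFL [0.452 0.355 0.05 ]
caseFR [0.483 0.018 0.05 ]
lid hinge L [0.595 0.367 0.05 ]
hinge R [0.617 0.036 0.05 ]
lidtop L [0.597 0.369 0.17 ]
lidtop R [0.624 0.035 0.17 ]
tb [0.452 0.184 0.085]
jar [0.749 0.003 0.075]
tape [ 0.743 -0.17   0.024]
tray [0.379 0.402 0.03 ]
block_a [([276.0, 211.0, 16.0, 30.0], 0.8), ([277.0, 168.0, 11.0, 14.0], 0.49), ([240.0, 215.0, 17.0, 21.0], 0.45), ([150.0, 208.0, 17.0, 11.0], 0.31)]
probe [([332.0, 200.0, 9.0, 48.0], 0.52)]
mat [([338.0, 275.0, 37.0, 64.0], 0.79), ([332.0, 195.0, 35.0, 60.0], 0.67), ([239.0, 215.0, 18.0, 16.0], 0.65), ([400.0, 212.0, 45.0, 71.0], 0.61)]
case [([143.0, 179.0, 124.0, 76.0], 0.66)]
turnbutton []
card_tray [([85.0, 234.0, 34.0, 41.0], 0.75), ([332.0, 199.0, 10.0, 39.0], 0.44)]
jar [([209.0, 118.0, 17.0, 26.0], 0.62)]
tape [([260.0, 121.0, 25.0, 28.0], 0.74)]
```

Emit:
step_arm([
  [-0.82,-0.63,-0.19,0,1],
  [-0.82,-0.63,-0.19,0,1],
  [-0.82,-0.63,-0.19,0,1],
  [-0.82,-0.63,-0.19,0,1],
])

```text
clock: 0.93
tool_pos: [0.2971, 0.5113, 0.2466]
orientation: [0.598, 3.08, -0.002]
ft_force: [0.6, -0.4, 1.0]
gripper_width: 0.0923
grip_force: 0.0
```

Emit:
step_arm([
  [-0.82,-0.63,-0.19,0,1],
  [-0.82,-0.63,-0.19,0,1],
  [-0.82,-0.63,-0.19,0,1],
])

```text
clock: 1.18
tool_pos: [0.3474, 0.424, 0.2653]
orientation: [0.591, 3.084, -0.002]
ft_force: [0.3, -1.1, -0.9]
gripper_width: 0.092
grip_force: 0.0
```

Emit:
step_arm([
  [-0.82,-0.63,-0.19,0,1],
  [-0.82,-0.63,-0.19,0,1],
  [-0.82,-0.63,-0.19,0,1],
])

```text
clock: 1.43
tool_pos: [0.4008, 0.3348, 0.2846]
orientation: [0.593, 3.083, -0.001]
ft_force: [1.2, 0.6, 0.0]
gripper_width: 0.0916
grip_force: 0.0
```

Emit:
step_arm([
  [-0.82,-0.63,-0.19,0,1],
  [-0.82,-0.63,-0.19,0,1],
  [-0.82,-0.63,-0.19,0,1],
])

```text
clock: 1.68
tool_pos: [0.4539, 0.2457, 0.3038]
orientation: [0.593, 3.083, -0.001]
ft_force: [1.2, -0.4, -0.3]
gripper_width: 0.0918
grip_force: 0.0
```

Emit:
step_arm([
  [-0.39,-0.82,-0.04,0,1],
  [-0.39,-0.82,-0.04,0,1],
  [-0.39,-0.82,-0.04,0,1],
])

```text
clock: 1.93
tool_pos: [0.4586, 0.1521, 0.307]
orientation: [0.599, 3.083, -0.005]
ft_force: [-0.7, -0.6, 0.5]
gripper_width: 0.0916
grip_force: 0.0
```

Emit:
step_arm([
  [-0.39,-0.82,-0.04,0,1],
  [-0.39,-0.82,-0.04,0,1],
  [-0.39,-0.82,-0.04,0,1],
])

```text
clock: 2.18
tool_pos: [0.4642, 0.0618, 0.3112]
orientation: [0.598, 3.082, -0.005]
ft_force: [0.5, -0.2, -0.5]
gripper_width: 0.0918
grip_force: 0.0
```

Emit:
step_arm([
  [-0.39,-0.82,-0.04,0,1],
  [-0.39,-0.82,-0.04,0,1],
  [-0.39,-0.82,-0.04,0,1],
])

```text
clock: 2.43
tool_pos: [0.4701, -0.0289, 0.3152]
orientation: [0.599, 3.082, -0.005]
ft_force: [0.5, -0.4, -0.1]
gripper_width: 0.0916
grip_force: 0.0
```

Emit:
step_arm([
  [-0.39,-0.82,-0.04,0,1],
  [-0.39,-0.82,-0.04,0,1],
  [-0.39,-0.82,-0.04,0,1],
])

```text
clock: 2.68
tool_pos: [0.4759, -0.1197, 0.3193]
orientation: [0.599, 3.082, -0.006]
ft_force: [0.8, -0.3, 0.2]
gripper_width: 0.0917
grip_force: 0.0
```

Emit:
step_arm([
  [-0.39,-0.82,-0.04,0,1],
  [-0.39,-0.82,-0.04,-0.05,1],
  [-0.39,-0.82,-0.04,-0.1,1],
  [-0.39,-0.82,-0.04,-0.179,1],
  [-0.39,-0.82,-0.04,-0.179,1],
  [-0.39,-0.82,-0.04,-0.179,1],
])

```text
clock: 3.18
tool_pos: [0.4825, -0.2028, 0.3225]
orientation: [0.0, -3.142, -0.0]
ft_force: [-0.2, -0.1, 0.9]
gripper_width: 0.0916
grip_force: 0.0
```

```bash
python3 - <<'E'
from h import *
C,im=snap('wrist','w1')
print(np.round(p2w(C,[[0,0],[511,0],[0,383],[511,383]],.03),3).tolist())
C,im=snap('scene'); cv2.imwrite('pics/s1.png',im)
E
```

```text
[[0.292, -0.513, 0.03], [0.292, 0.104, 0.03], [0.856, -0.624, 0.03], [0.856, 0.214, 0.03]]
```

View pics/w1.png

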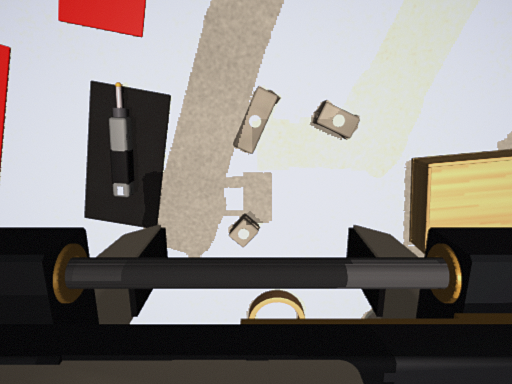

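The wrist view shows the dots at (255,121) for the long block, (339,121) for the middle one and (244,230) for the short one. The probe's ball is at (119,84) and its handle's back end is at (121,190).

```bash
cat >> h.py <<'E'
def dot(im,uv,r=9):
    """dot centroid: whitest neutral blob nearest uv"""
    u,v=map(int,uv); g=im[v-r:v+r+1,u-r:u+r+1].min(2).astype(float)
    m=g>(np.percentile(g,20)+g.max())/2
    n,l,s,c=cv2.connectedComponentsWithStats(m.astype(np.uint8))
    k=1+np.argmin([np.hypot(*(c[i]-r))-.0*s[i,4] for i in range(1,n)])
    return c[k]+[u-r,v-r],s[k,4]
def fitblock(C,im,uv,L=(36,52,68,84),z0=0.0):
    """block pose by silhouette overlap; mask = brownish/darker than table"""
    d,n=dot(im,uv); X=p2w(C,d,z0+.03)[0]
    h=im.astype(int); mask=((h[:,:,0]-h[:,:,2])<6).astype(np.uint8) # table is bluish
    mask[int(d[1])-4:int(d[1])+5,int(d[0])-4:int(d[0])+5]=1
    best=[]
    S=4
    for l in L:
        for a in np.arange(0,180,1.5):
            ca,sa=np.cos(np.radians(a)),np.sin(np.radians(a))
            P=[[X[0]+ca*i*l/2e3-sa*j*.015,X[1]+sa*i*l/2e3+ca*j*.015,z0+k*.03] for i in(-1,1) for j in(-1,1) for k in(0,1)]
            hull=cv2.convexHull(w2p(C,P).astype(np.float32))
            r=np.zeros(mask.shape,np.uint8); cv2.fillConvexPoly(r,np.round(hull*16).astype(np.int32),1,shift=4)
            box=np.zeros_like(r); u,v=map(int,d); box[max(v-45,0):v+45,max(u-45,0):u+45]=1
            mm=mask&box
            best.append(((r&mm).sum()/max((r|mm).sum(),1),l,a))
    best.sort(reverse=True); return X,n,best[0],[max((b for b in best if b[1]==l)) for l in L]
E
python3 - <<'E'
from h import *
C,_=snap('wrist'); im=cv2.imread('pics/w1.png')
print('px table/shadow/block',im[60,330],im[100,200],im[200,190],im[105,250+18],im[120,345],im[140,240])
for uv in[(255,121),(339,121),(244,230)]:
    r=fitblock(C,im,uv);print(np.round(r[0],4),r[1],r[2],[ (round(float(b[0]),2),b[1],b[2]) for b in r[3]])
print('ball',p2w(C,(119,84),.016),'back',p2w(C,(121,196),.016))
crop=np.hstack([cv2.resize(im[70:240,85:165],None,fx=3.4,fy=3.4,interpolation=cv2.INTER_CUBIC),cv2.resize(im[70:250,225:365],None,fx=3.2,fy=3.2,interpolation=cv2.INTER_CUBIC)[:578]]) 
cv2.imwrite('pics/c1.png',crop);print(crop.shape)
E
```

```text
px table/shadow/block [229 224 220] [148 165 177] [156 174 187] [142 164 181] [145 164 178] [141 163 179]
[ 0.4347 -0.2056  0.03  ] 125 (np.float64(0.24587127643154807), 84, np.float64(60.0)) [(0.11, 36, np.float64(0.0)), (0.15, 52, np.float64(0.0)), (0.2, 68, np.float64(60.0)), (0.25, 84, np.float64(60.0))]
[ 0.4343 -0.0951  0.03  ] 118 (np.float64(0.28748572360907165), 84, np.float64(123.0)) [(0.13, 36, np.float64(109.5)), (0.19, 52, np.float64(115.5)), (0.24, 68, np.float64(112.5)), (0.29, 84, np.float64(123.0))]
[ 0.5936 -0.2227  0.03  ] 96 (np.float64(0.200075004687793), 84, np.float64(151.5)) [(0.13, 36, np.float64(129.0)), (0.15, 52, np.float64(150.0)), (0.18, 68, np.float64(147.0)), (0.2, 84, np.float64(151.5))]
ball [[ 0.3875235  -0.38474488  0.016     ]] back [[ 0.54107387 -0.39837589  0.016     ]]Traceback (most recent call last):
  File "<stdin>", line 7, in <module>
    return _nx.concatenate(arrs, 1, dtype=dtype, casting=casting)
           ~~~~~~~~~~~~~~~^^^^^^^^^^^^^^^^^^^^^^^^^^^^^^^^^^^^^^^
ValueError: all the input array dimensions except for the concatenation axis must match exactly, but along dimension 0, the array at index 0 has size 578 and the array at index 1 has size 576
```

```bash
python3 - <<'E'
import cv2,numpy as np
im=cv2.imread('pics/w1.png')
R=lambda a,h:cv2.resize(a,None,fx=5,fy=5,interpolation=cv2.INTER_CUBIC)
A=R(im[80:160,228:286],0);B=R(im[90:150,305:365],0);D=R(im[208:248,225:265],0)
c=np.zeros((600,800,3),np.uint8);c[:400,:290]=A;c[:300,300:600]=B;c[300:500,300:500]=D
cv2.imwrite('pics/c1.png',c)
E
```

```text
(no output)
```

View pics/c1.png

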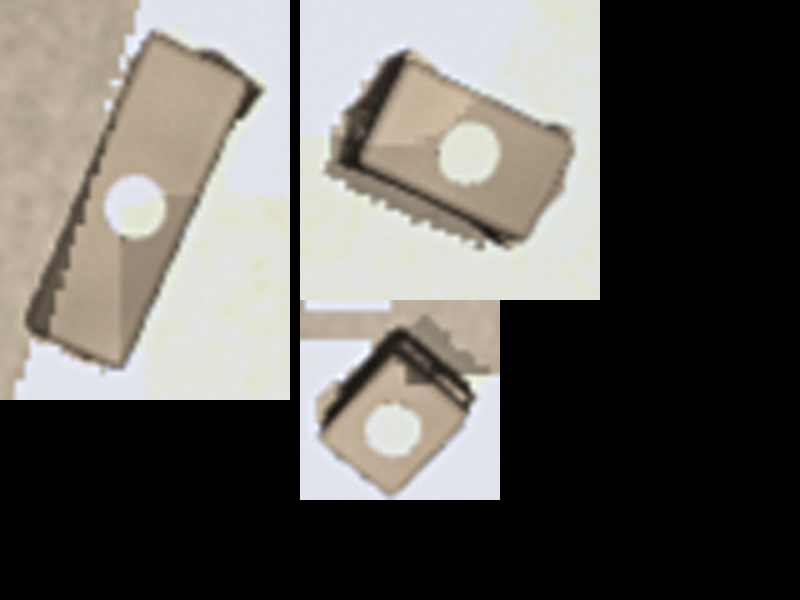

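The crops show each top face clearly: long-block corners at (153,32), (245,82), (125,367) and (50,333), with similar outlines for the other two.

```bash
python3 - <<'E'
from h import *
C=cam('wrist')
def f(n,pts,o,off):
    P=(np.array(pts,float)-o)/5-.4+off; X=p2w(C,P,.03)[:,:2]
    e=[X[(i+1)%4]-X[i] for i in range(4)]
    print(n,'centre',X.mean(0).round(4),[(round(float(np.hypot(*q))*1e3),round(float(np.degrees(np.arctan2(q[1],q[0]))),1)) for q in e])
f('long',[(153,32),(245,82),(125,367),(50,333)],(0,0),(228,80))
f('mid',[(408,53),(570,135),(520,243),(362,158)],(300,0),(305,90))
f('short',[(320,432),(390,495),(468,408),(395,345)],(300,300),(225,208))
print('long side dims; dots refined')
im=cv2.imread('pics/w1.png')
for uv in[(255,121),(339,121),(244,233)]:print(dot(im,uv)[0],p2w(C,dot(im,uv)[0],.03).round(4))
m=cv2.inRange(im,(0,0,0),(60,60,60)); m[:, :70]=0;m[:,180:]=0;m[:75]=0;m[222:]=0
c=max(cv2.findContours(m,0,2)[0],key=cv2.contourArea);q=cv2.approxPolyDP(cv2.convexHull(c),6,True)[:,0]
print('mat',q.tolist(),p2w(C,q,.004).round(3).tolist(),p2w(C,q,.004).mean(0))
# probe brighter cols per row
for v in range(80,200,8):
    r=im[v,95:150].mean(1); w=np.where(r>60)[0]; print(v,(w.min()+95,w.max()+95) if len(w) else None,end=' ')
E
```

```text
long centre [ 0.435  -0.2036] [(27, 62.5), (80, -23.0), (22, -114.6), (82, 160.2)]
mid centre [ 0.4329 -0.0961] [(48, 64.5), (30, -21.7), (49, -117.3), (29, 158.0)]
short centre [ 0.5908 -0.2223] [(28, 45.4), (35, 139.9), (28, -132.6), (34, -39.7)]
long side dims; dots refined
[254.504 120.712] [[ 0.4347 -0.2056  0.03  ]]
[338.34745763 120.27966102] [[ 0.4343 -0.0952  0.03  ]]
[243.03296703 233.54945055] [[ 0.5936 -0.2227  0.03  ]]
mat [[91, 81], [170, 96], [157, 221], [85, 216]] [[0.383, -0.427, 0.004], [0.403, -0.321, 0.004], [0.584, -0.353, 0.004], [0.575, -0.461, 0.004]] [ 0.48615226 -0.39065359  0.004     ]
80 (np.int64(95), np.int64(149)) 88 (np.int64(116), np.int64(149)) 96 (np.int64(116), np.int64(121)) 104 (np.int64(116), np.int64(121)) 112 (np.int64(113), np.int64(123)) 120 (np.int64(109), np.int64(125)) 128 (np.int64(109), np.int64(126)) 136 (np.int64(110), np.int64(126)) 144 (np.int64(110), np.int64(126)) 152 None 160 None 168 None 176 None 184 (np.int64(113), np.int64(127)) 192 (np.int64(113), np.int64(129))
```

Emit:
step_arm([
  [0,-0.95,0,0.04,1],
  [0,-0.95,0,0.04,1],
  [0,-0.95,0,0.04,1],
])

```text
clock: 3.58
tool_pos: [0.4806, -0.3045, 0.323]
orientation: [-0.144, -3.138, 0.007]
ft_force: [0.1, -1.0, 0.3]
gripper_width: 0.0917
grip_force: 0.0
```

```bash
python3 - <<'E'
from h import *
C=cam('wrist')
o,R,p=state();print(p,rel([.483,-.393,.108]))
E
```

```text
[ 0.48055077 -0.30445166  0.32295139] [-0.105 -0.87   2.153]
```

Emit:
step_arm([
  [-0.05,-0.44,0.5,0,1],
  [-0.1,-0.87,0.95,0,1],
  [-0.1,-0.87,0.95,0,1],
  [-0.1,-0.87,0.95,0,1],
  [-0.1,-0.87,0.95,0,1],
])

```text
clock: 4.0
tool_pos: [0.4823, -0.3864, 0.2245]
orientation: [-0.139, -3.133, -0.003]
ft_force: [-0.2, 0.5, 0.5]
gripper_width: 0.0912
grip_force: 0.0
```

```bash
python3 - <<'E'
from h import *
C,im=snap('wrist','w2');o,R,p=state();print(p)
cv2.imwrite('pics/w2c.png',im)
E
```

```text
[ 0.48417666 -0.3852452   0.226634  ]
```

View pics/w2c.png

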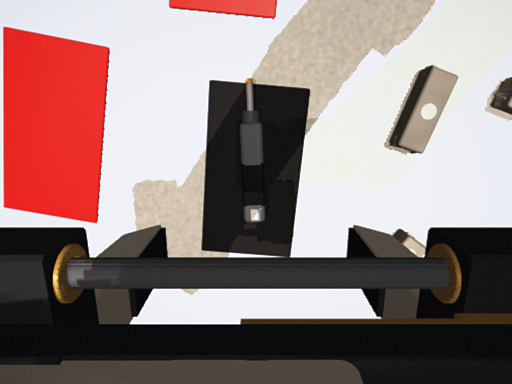

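The probe sits between the fingers, with its ball at (249.5,80) and handle back at (255,221). The long block is at (428,111).

```bash
python3 - <<'E'
from h import *
C=cam('wrist')
b=p2w(C,(249.5,81),.016)[0];f=p2w(C,(250.5,122),.028)[0];k=p2w(C,(255,207),.028)[0];e=p2w(C,(255,213),.016)[0]
d=k-f;yaw=np.degrees(np.arctan2(d[1],d[0]));print(b,f,k,e,yaw,np.hypot(*(k-f)[:2]))
d2=(e-b)[:2];print('yaw2',np.degrees(np.arctan2(d2[1],d2[0])))
y=np.radians(yaw);O=b[:2]+.096*np.array([np.cos(y),np.sin(y)]);print('origin',O)
o,R,p=state();print('toolx',np.degrees(np.arctan2(R[1,0],R[0,0])),rel([*O,.008]))
im=cv2.imread('pics/w2.png');print('d dot',p2w(C,dot(im,(428,111))[0],.03))
E
```

```text
[ 0.39134025 -0.38482816  0.016     ] [ 0.43276538 -0.38734092  0.028     ] [ 0.52562503 -0.39074748  0.028     ] [ 0.53652662 -0.39174785  0.016     ] -2.1009598728830756 0.09292212032255734
yaw2 -2.728693291017533
origin [ 0.48727571 -0.38834756]
toolx 175.04855332146144 [-0.038 -0.031  2.186]
d dot [[ 0.43732515 -0.20362072  0.03      ]]
```

Emit:
step_arm([
  [-0.02,-0.02,0.4,-0.017,1],
  [-0.04,-0.03,0.8,-0.017,1],
  [-0.04,-0.03,0.98,-0.017,1],
  [-0.04,-0.03,0.98,-0.017,1],
])

```text
clock: 4.38
tool_pos: [0.4876, -0.385, 0.1268]
orientation: [-0.073, -3.136, -0.007]
ft_force: [-0.5, 0.1, -0.5]
gripper_width: 0.0914
grip_force: 0.0
```

Emit:
step_arm([
  [0,0,0.4,0,1],
  [0,0,0.7,0,1],
  [0,0,0.9,0,1],
  [0,0,0.9,0,1],
])

```text
clock: 4.72
tool_pos: [0.4883, -0.3864, 0.0384]
orientation: [-0.074, -3.138, -0.005]
ft_force: [-0.6, 0.6, -1.0]
gripper_width: 0.0916
grip_force: 0.0
```

```bash
python3 - <<'E'
from h import *
o,R,p=state();print(p,rel([.487,-.3885,.008]))
E
```

```text
[ 0.48825015 -0.38639549  0.03837101] [ 0.011 -0.022  0.304]
```

Emit:
step_arm([
  [0.01,-0.02,0.15,0,1],
  [0.01,-0.02,0.3,0,1],
  [0.01,-0.02,0.3,0,1],
  [0.01,-0.02,0.3,0,1],
])

```text
clock: 5.05
tool_pos: [0.4883, -0.3913, 0.0112]
orientation: [0.077, 3.139, -0.001]
ft_force: [0.1, -0.0, -0.1]
gripper_width: 0.0921
grip_force: 0.0
```

Emit:
step_arm([
  [0,0,0,0,0],
  [0,0,0,0,0],
  [0,0,0,0,0],
  [0,0,0,0,0],
  [0,0,0,0,0],
  [0,0,0,0,0],
  [0,0,0,0,0],
  [0,0,0,0,0],
], newtons=40)

```text
clock: 5.72
tool_pos: [0.4872, -0.3909, 0.0096]
orientation: [-0.077, -3.141, -0.0]
ft_force: [0.0, -0.3, -0.2]
gripper_width: 0.0431
grip_force: 0.0
```

Emit:
step_arm([
  [0,0,0,0,0],
  [0,0,0,0,0],
  [0,0,0,0,0],
  [0,0,0,0,0],
  [0,0,0,0,0],
  [0,0,0,0,0],
  [0,0,0,0,0],
  [0,0,0,0,0],
])

```text
clock: 6.38
tool_pos: [0.4872, -0.3909, 0.0096]
orientation: [-0.077, -3.141, -0.0]
ft_force: [0.2, 0.2, -0.4]
gripper_width: 0.0238
grip_force: 40.0
```

Emit:
step_arm([
  [0,0,-0.1,0,0],
  [0,0,-0.4,0,0],
  [0,0,-0.8,0,0],
  [0,0,-0.8,0,0],
  [0,0,-0.8,0,0],
  [0,0,-0.8,0,0],
])

```text
clock: 6.88
tool_pos: [0.4872, -0.3907, 0.0902]
orientation: [0.077, 3.14, -0.0]
ft_force: [-0.5, 0.1, -1.3]
gripper_width: 0.0236
grip_force: 40.0
```

```bash
python3 - <<'E'
from h import *
C,im=snap('wrist','w3');o,R,p=state();print(p,np.round(o['joints'],2),o['grip_force'],o['gripper_width'])
cv2.imwrite('pics/w3c.png',cv2.resize(im[50:270,150:380],None,fx=2.6,fy=2.6))
E
```

```text
[ 0.48656909 -0.39020785  0.08915363] [ 0.51  0.58  0.16  1.74 -0.12  0.83  2.25] 39.99968111515045 0.02358796674959586
```

View pics/w3c.png

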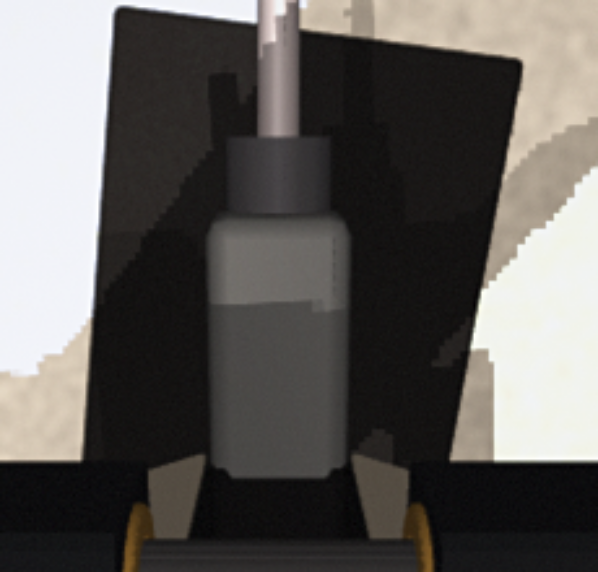

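The handle is held straight between the fingers and the plunger goes up out of the crop at column 279 or so. I'll measure the ball in the tool frame.

```bash
python3 - <<'E'
from h import *
C=cam('wrist');o,R,p=state();im=cv2.imread('pics/w3.png')
hsv=cv2.cvtColor(im,cv2.COLOR_BGR2HSV);m=cv2.inRange(hsv,(12,90,60),(35,255,255));m[120:]=0;m[:,:200]=0;m[:,320:]=0
n,l,s,c=cv2.connectedComponentsWithStats(m)
for i in range(1,n):
    if s[i,4]>8: print(s[i],c[i],np.round(R.T@(p2w(C,c[i],p[2]+.0064)[0]-p),4))
for u in[(257,50)]:print(R.T@(p2w(C,u,p[2]+.0064)[0]-p))
print('predicted px of ball',w2p(C,p+R@np.array([.096,0,-.0064])))
cv2.imwrite('pics/w3d.png',cv2.resize(im[0:100,210:310],None,fx=4,fy=4))
E
```

```text
[248  20  18  14 211] [256.5971564   27.17061611] [ 0.0992 -0.0004 -0.0063]
[ 0.09040778 -0.00017927 -0.00629123]
predicted px of ball [[257.43891732  35.52224377]]
```

View pics/w3d.png

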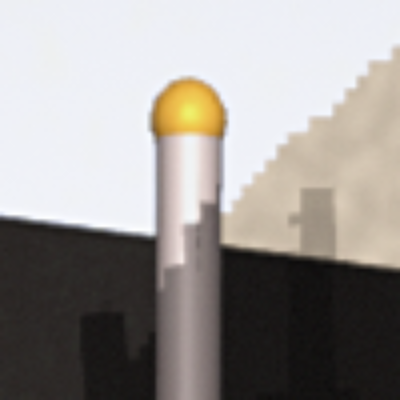

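The ball is centred at about (257,29), so the tip is about 98 mm ahead of the TCP, on axis. I'll move to hover over the shortest block, a.

Emit:
step_arm([
  [-0.3,0.18,0,0.06,0],
  [-0.6,0.36,0,0.12,0],
  [-0.85,0.54,0,0.17,0],
  [-0.85,0.54,0,0.17,0],
  [-0.85,0.54,0,0.17,0],
])

```text
clock: 7.35
tool_pos: [0.5762, -0.3371, 0.0874]
orientation: [-0.622, -3.077, -0.003]
ft_force: [-1.2, -0.2, -0.7]
gripper_width: 0.0238
grip_force: 40.0
```

```bash
cat >> h.py <<'E'
def go(dotxy,ang,tcpz,L=.098):
    """shift (tool, 100mm units) and turn to put tip over dotxy, tip heading ang deg"""
    o,R,p=state(); a=np.radians(ang); t=np.array([*(np.array(dotxy[:2])-L*np.array([np.cos(a),np.sin(a)])),tcpz])
    h=np.degrees(np.arctan2(R[1,0],R[0,0])); dt=(h-ang+180)%360-180
    print('tcp',p.round(4),'head',round(h,1),'rel',rel(t),'turn',round(dt/120,3),'tip',(p+R@np.array([L,0,-.0064])).round(4))
E
python3 - <<'E'
from h import *
go((.593,-.2225),135,.08)
E
```

```text
tcp [ 0.5762 -0.3371  0.0874] head 157.1 rel [-0.617  0.752  0.073] turn 0.184 tip [ 0.4859 -0.299   0.0941]
```

Emit:
step_arm([
  [-0.3,0.36,0,0.06,0],
  [-0.62,0.75,0.05,0.12,0],
  [-0.62,0.75,0.05,0.184,0],
  [-0.62,0.75,0.05,0.184,0],
  [-0.62,0.75,0.05,0.184,0],
  [-0.62,0.75,0.05,0.184,0],
])

```text
clock: 7.85
tool_pos: [0.6587, -0.2984, 0.0833]
orientation: [-1.208, -2.897, 0.003]
ft_force: [-0.9, -0.6, -0.9]
gripper_width: 0.0238
grip_force: 40.0
```

```bash
python3 - <<'E'
from h import *
C,im=snap('wrist','w4')
go((.593,-.2225),135,.0285)
o,R,p=state();print('expected dot px',w2p(C,[.593,-.2225,.03]),'ball px',w2p(C,p+R@[.098,0,-.0064]))
cv2.imwrite('pics/w4c.png',im[0:200,130:380])
T,im=snap('top');
for uv,n in(((433,256),'a'),((377,332),'b'),((430,330),'d')):print(n,p2w(T,dot(im,np.array(uv)/1.5625,5)[0],.03).round(4))
E
```

```text
tcp [ 0.6586 -0.2989  0.0838] head 134.6 rel [0.024 0.077 0.553] turn -0.003 tip [ 0.5898 -0.2292  0.0904]
expected dot px [[267.86955542  48.36873619]] ball px [[255.18032185  30.9373526 ]]
a [[ 0.5928 -0.2124  0.03  ]]
b [[ 0.4354 -0.0864  0.03  ]]
d [[ 0.4335 -0.204   0.03  ]]
```

View pics/w4c.png

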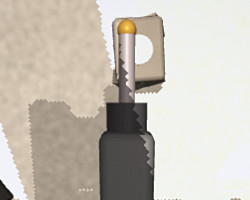

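The dot shows at crop (147,50), which is (277,50) in the image, right of the ball at (256,27). I'll compute the correction from this.

```bash
python3 - <<'E'
from h import *
C=cam('wrist');im=cv2.imread('pics/w4.png');d,n=dot(im,(277,50),13);X=p2w(C,d,.03)[0];print(d,n,X);go(X,135,.0285)
E
```

```text
[272.75120773  49.62801932] 414 [ 0.59593705 -0.22136597  0.03      ]
tcp [ 0.6589 -0.299   0.0842] head 134.6 rel [0.015 0.105 0.557] turn -0.003 tip [ 0.5901 -0.2292  0.0907]
```

Emit:
step_arm([
  [0.01,0.06,0,0,0],
  [0.02,0.115,0.2,0,0],
  [0.02,0.115,0.4,0,0],
  [0.02,0.115,0.48,0,0],
  [0.02,0.115,0.48,0,0],
  [0.02,0.115,0.48,0,0],
])

```text
clock: 8.45
tool_pos: [0.6673, -0.2877, 0.0365]
orientation: [-1.21, -2.898, 0.001]
ft_force: [-0.0, 0.2, -1.2]
gripper_width: 0.0234
grip_force: 40.0
```

```bash
python3 - <<'E'
from h import *
C,im=snap('wrist','w5');go((.5965,-.2208),135,.0276);print(readout.get_obs()['ft_force'])
E
```

```text
tcp [ 0.6682 -0.2881  0.0376] head 134.7 rel [ 0.003 -0.031  0.1  ] turn -0.003 tip [ 0.5993 -0.2184  0.0439]
[ 0.43951814  0.26443753 -1.02534168]
```

Emit:
step_arm([
  [0,-0.02,0.04,0,0],
  [0,-0.02,0.06,0,0],
  [0,-0.02,0.07,0,0],
  [0,-0.02,0.08,0,0],
  [0,-0.02,0.08,0,0],
  [0,-0.02,0.08,0,0],
])

```text
clock: 9.0
tool_pos: [0.6668, -0.2885, 0.0288]
orientation: [1.209, 2.899, 0.0]
ft_force: [0.2, 0.0, -0.8]
gripper_width: 0.0236
grip_force: 40.0
```

Emit:
step_arm([
  [0,0,0.005,0,0],
  [0,0,0.01,0,0],
  [0,0,0.01,0,0],
  [0,0,0.01,0,0],
])

```text
clock: 9.33
tool_pos: [0.6667, -0.2885, 0.0277]
orientation: [-1.209, -2.899, 0.0]
ft_force: [-0.7, -0.6, -1.0]
gripper_width: 0.0241
grip_force: 40.0
```

```bash
python3 - <<'E'
from h import *
C,im=snap('wrist','w5');go((.5965,-.2208),135,.0276);print(readout.get_obs()['ft_force'],readout.get_obs()['wrist_torque'])
cv2.imwrite('pics/w5c.png',cv2.resize(im[0:110,200:330],None,fx=4,fy=4))
E
```

```text
tcp [ 0.6667 -0.2885  0.0277] head 134.7 rel [-0.005 -0.018  0.001] turn -0.002 tip [ 0.5977 -0.2189  0.0341]
[ 0.44448246 -0.35963725 -0.82760994] [-0.05980784 -0.06947765 -0.01825593]
```

View pics/w5c.png

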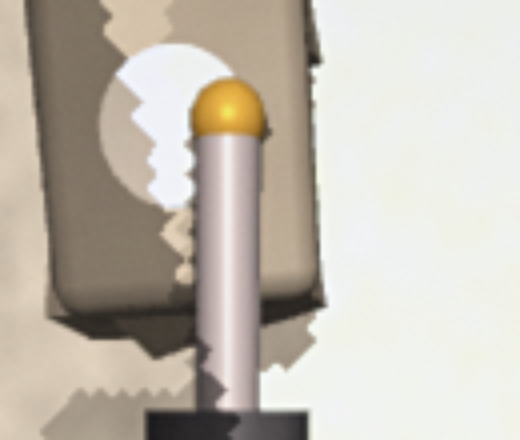

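The ball at (228,110) in the crop is about 4.7 mm right and 1.6 mm ahead of the dot's centre near (181,126). I'll lift, recentre and touch.

Emit:
step_arm([
  [0,0,-0.04,0,0],
  [-0.015,-0.045,-0.04,0,0],
  [-0.015,-0.045,-0.04,0,0],
  [-0.015,-0.045,-0.02,0,0],
  [-0.015,-0.045,0,0,0],
  [-0.015,-0.045,0,0,0],
  [-0.015,-0.045,0,0,0],
])

```text
clock: 9.97
tool_pos: [0.6644, -0.2925, 0.0274]
orientation: [-1.209, -2.899, -0.0]
ft_force: [-0.6, 0.1, -0.2]
gripper_width: 0.0239
grip_force: 40.0
```

Emit:
step_arm([
  [0,0,0.005,0,0],
  [0,0,0.01,0,0],
  [0,0,0.01,0,0],
])

```text
clock: 10.22
tool_pos: [0.6645, -0.2926, 0.0267]
orientation: [-1.209, -2.899, -0.0]
ft_force: [-0.8, 0.5, 1.0]
gripper_width: 0.0236
grip_force: 40.0
```

```bash
python3 - <<'E'
from h import *
import numpy as np
o,R,p=state();print(p,o['ft_force'],o['wrist_torque'],(R.T@o['wrist_torque']))
E
```

```text
[ 0.6645019  -0.29255003  0.0267095 ] [-0.81310885  0.52337972  1.03390812] [0.21859226 0.2555911  0.09566782] [ 0.02784586  0.33516836 -0.09564776]
```

Contact is clear: Fz rose about 2 N and the wrist torque shifted. I'll hold briefly, lift, and go to block b.

Emit:
step_arm([
  [0,0,0,0,0],
  [0,0,-0.1,0,0],
  [0,0,-0.4,0,0],
  [0,0,-0.6,0,0],
  [0,0,-0.6,0,0],
])

```text
clock: 10.63
tool_pos: [0.6681, -0.2948, 0.093]
orientation: [1.206, 2.891, -0.0]
ft_force: [1.6, -1.4, 0.0]
gripper_width: 0.0237
grip_force: 40.0
```

Emit:
step_arm([
  [0.35,0.07,0,-0.06,0],
  [0.7,0.14,0,-0.12,0],
  [1.0,0.2,0,-0.18,0],
  [1.0,0.2,0,-0.18,0],
  [1.0,0.2,0,-0.18,0],
])

```text
clock: 11.05
tool_pos: [0.6079, -0.2051, 0.0869]
orientation: [-0.641, -3.075, -0.003]
ft_force: [1.0, -0.4, -0.5]
gripper_width: 0.0236
grip_force: 40.0
```

```bash
python3 - <<'E'
from h import *
C,im=snap('wrist','w6'); go((.434,-.095),177,.084)
print(w2p(C,[[.434,-.095,.03],[.436,-.2045,.03],[.596,-.222,.03]]))
E
```

```text
tcp [ 0.6088 -0.2073  0.0872] head 156.3 rel [1.135 0.673 0.031] turn -0.172 tip [ 0.519  -0.168   0.0935]
[[ 317.28867852 -165.67181949]
 [ 133.24851679  -63.41776326]
 [ 226.29069471  203.31566349]]
```

Emit:
step_arm([
  [0.3,0.2,0,-0.06,0],
  [0.6,0.4,0,-0.12,0],
  [0.9,0.6,0,-0.172,0],
  [0.9,0.6,0,-0.172,0],
  [0.9,0.6,0,-0.172,0],
  [0.9,0.6,0,-0.172,0],
])

```text
clock: 11.6
tool_pos: [0.5515, -0.1184, 0.0873]
orientation: [0.088, 3.138, -0.002]
ft_force: [-0.0, -0.2, -0.8]
gripper_width: 0.0234
grip_force: 40.0
```

```bash
cat >> h.py <<'E'
def locdot(C,im,r=45):
    """dots seen by the wrist: ellipse-like bright blobs enclosed by block colour"""
    o,R,p=state(); b=w2p(C,p+R@[.098,0,-.0064])[0]; print('ball px',b)
E
python3 - <<'E'
from h import *
C,im=snap('wrist','w7'); go((.434,-.095),177,.0276)
print(w2p(C,[[.434,-.095,.03]]))
cv2.imwrite('pics/w7c.png',im[0:200,100:400])
E
```

```text
tcp [ 0.5516 -0.1189  0.0872] head 176.7 rel [0.209 0.178 0.596] turn -0.002 tip [ 0.4537 -0.1134  0.0934]
[[286.15773618  14.71379242]]
```

View pics/w7c.png

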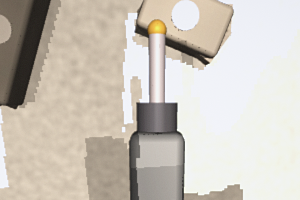

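The dot is at (286,14), as predicted. I'll descend onto block b.

Emit:
step_arm([
  [0.1,0.09,0,0,0],
  [0.2,0.175,0.1,0,0],
  [0.2,0.175,0.35,0,0],
  [0.2,0.175,0.5,0,0],
  [0.2,0.175,0.55,0,0],
  [0.2,0.175,0.55,0,0],
  [0.2,0.175,0.55,0,0],
  [0.2,0.175,0.55,0,0],
])

```text
clock: 12.32
tool_pos: [0.5323, -0.099, 0.0326]
orientation: [0.086, 3.139, -0.001]
ft_force: [1.0, -0.4, -1.9]
gripper_width: 0.0236
grip_force: 40.0
```

```bash
python3 - <<'E'
from h import *
C,im=snap('wrist','w8'); go((.434,-.095),177,.0267)
cv2.imwrite('pics/w8c.png',cv2.resize(im[0:110,200:330],None,fx=4,fy=4))
E
```

```text
tcp [ 0.5323 -0.0988  0.0327] head 176.9 rel [ 0.004 -0.014  0.06 ] turn -0.001 tip [ 0.4344 -0.0934  0.0389]
```

View pics/w8c.png

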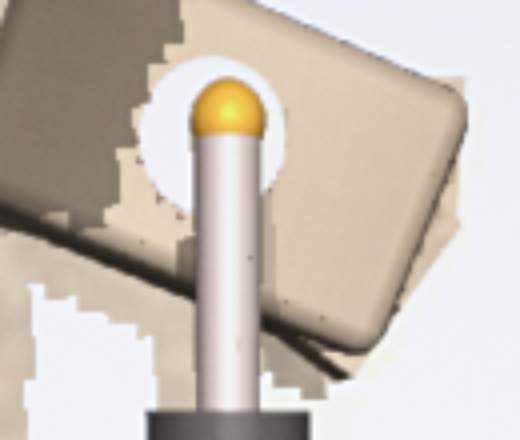

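The ball is over the dot, less than 3 mm from its centre. Touching block b.

Emit:
step_arm([
  [0,-0.015,0.03,0,0],
  [0,-0.015,0.04,0,0],
  [0,-0.015,0.05,0,0],
  [0,-0.015,0.055,0,0],
  [0,-0.015,0.06,0,0],
  [0,-0.015,0.06,0,0],
  [0,-0.015,0.06,0,0],
])

```text
clock: 12.95
tool_pos: [0.5313, -0.0996, 0.026]
orientation: [0.083, 3.14, -0.0]
ft_force: [0.1, -0.6, 3.6]
gripper_width: 0.0237
grip_force: 40.0
```

```bash
python3 - <<'E'
from h import *
o,R,p=state();print(p,np.round(o['ft_force'],2),np.round(R.T@o['wrist_torque'],3))
E
```

```text
[ 0.53134009 -0.09957592  0.02602895] [ 0.12 -0.61  3.55] [ 0.139  0.158 -0.055]
```

Emit:
step_arm([
  [0,0,-0.03,0,0],
  [0,0,-0.3,0,0],
  [0,0,-0.62,0,0],
  [0,0,-0.62,0,0],
])

```text
clock: 13.28
tool_pos: [0.5344, -0.1001, 0.0925]
orientation: [0.084, 3.133, -0.001]
ft_force: [1.1, -0.6, -0.5]
gripper_width: 0.0236
grip_force: 40.0
```

Emit:
step_arm([
  [0.12,-0.35,0,0,0],
  [0.24,-0.7,0,0,0],
  [0.34,-1.0,0,0,0],
])

```text
clock: 13.53
tool_pos: [0.4908, -0.1986, 0.0878]
orientation: [-0.082, -3.141, 0.001]
ft_force: [-0.0, -1.3, -1.6]
gripper_width: 0.0239
grip_force: 40.0
```

Emit:
step_arm([
  [0.12,-0.35,0,0.05,0],
  [0.24,-0.7,0,0.11,0],
  [0.34,-1.0,0,0.16,0],
  [0.34,-1.0,0,0.21,0],
  [0.34,-1.0,0,0.27,0],
  [0.34,-1.0,0,0.32,0],
])

```text
clock: 14.03
tool_pos: [0.4515, -0.2962, 0.0874]
orientation: [-1.124, -2.933, -0.0]
ft_force: [0.9, -0.0, -1.7]
gripper_width: 0.0236
grip_force: 40.0
```

Emit:
step_arm([
  [0,0,0,0.05,0],
  [0,0,0,0.11,0],
  [0,0,0,0.16,0],
  [0,0,0,0.22,0],
  [0,0,0,0.27,0],
  [0,0,0,0.32,0],
  [0,0,0,0.32,0],
  [0,0,0,0.32,0],
])

```text
clock: 14.7
tool_pos: [0.4522, -0.2952, 0.0874]
orientation: [-2.012, -2.412, 0.001]
ft_force: [0.7, -0.5, -0.7]
gripper_width: 0.0237
grip_force: 40.0
```

```bash
python3 - <<'E'
from h import *
C,im=snap('wrist','w9'); go((.4355,-.2045),100,.0267)
u=w2p(C,[[.4355,-.2045,.03]])[0];print(u)
g=im.min(2); u0,v0=map(int,u)
m=(g>190).astype(np.uint8);n,l,s,c=cv2.connectedComponentsWithStats(m)
for i in range(1,n):
    if 60<s[i,4]<3000: print(s[i],c[i])
E
```

```text
tcp [ 0.4523 -0.2952  0.0875] head 100.4 rel [-0.058 -0.008  0.607] turn 0.003 tip [ 0.4347 -0.1988  0.0939]
[255.25206143  64.01614493]
[254  34   5  31 144] [256.11111111  48.04166667]
[482 128  26  26 516] [494.20736434 140.86821705]
[341 221  30   6 123] [355.00813008 224.32520325]
[ 437  289   75   35 2463] [474.10596833 305.6090134 ]
[ 66 296  13  28 184] [ 72.79347826 313.68478261]
```

```bash
python3 - <<'E'
from h import *
C=cam('wrist');print(p2w(C,(494.2,140.9),.03))
im=cv2.imread('pics/w9.png');cv2.imwrite('pics/w9c.png',cv2.resize(im[:230,:],None,fx=1.5,fy=1.5))
E
```

```text
[[ 0.59422831 -0.22237933  0.03      ]]
```

View pics/w9c.png

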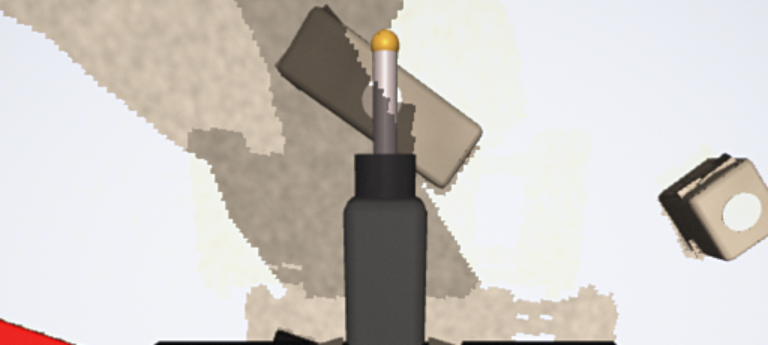

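Block d's dot is at (382,98) in the crop, so about (255,65), partly behind the plunger. That matches the prediction, and block a is unmoved. Touching d.

Emit:
step_arm([
  [-0.06,-0.005,0,0,0],
  [-0.06,-0.005,0.2,0,0],
  [-0.06,-0.005,0.4,0,0],
  [-0.06,-0.005,0.54,0,0],
  [-0.06,-0.005,0.56,0,0],
  [-0.06,-0.005,0.57,0,0],
  [-0.06,-0.005,0.57,0,0],
  [-0.06,-0.005,0.57,0,0],
])

```text
clock: 15.42
tool_pos: [0.4536, -0.3023, 0.0316]
orientation: [2.015, 2.408, 0.0]
ft_force: [0.0, 0.7, -0.8]
gripper_width: 0.0239
grip_force: 40.0
```

```bash
python3 - <<'E'
from h import *
go((.4355,-.2045),100,.0265)
E
```

```text
tcp [ 0.4536 -0.3023  0.0316] head 100.2 rel [ 0.015 -0.008  0.051] turn 0.001 tip [ 0.4363 -0.2058  0.0379]
```

Emit:
step_arm([
  [0.01,0,0.03,0,0],
  [0.01,0,0.04,0,0],
  [0.01,0,0.045,0,0],
  [0.01,0,0.05,0,0],
  [0.01,0,0.05,0,0],
  [0.01,0,0.05,0,0],
])

```text
clock: 15.92
tool_pos: [0.4533, -0.3007, 0.0261]
orientation: [2.016, 2.409, 0.001]
ft_force: [0.3, -0.1, 2.1]
gripper_width: 0.0235
grip_force: 40.0
```

```bash
python3 - <<'E'
from h import *
o,R,p=state();print(p,np.round(o['ft_force'],2),np.round(R.T@o['wrist_torque'],3))
E
```

```text
[ 0.4532575  -0.30072464  0.02610261] [ 0.27 -0.06  2.08] [-0.019  0.14  -0.013]
```

Emit:
step_arm([
  [0,0,-0.03,0,0],
  [0,0,-0.3,0,0],
  [0,0,-0.6,-0.05,0],
  [0,0,-0.6,-0.11,0],
  [0,0,-0.6,-0.17,0],
  [0,0,-0.6,-0.22,0],
  [0,0,-0.6,-0.28,0],
  [0,0,-0.6,-0.32,0],
])

```text
clock: 16.58
tool_pos: [0.4523, -0.3004, 0.0857]
orientation: [-1.102, -2.941, 0.0]
ft_force: [0.5, -0.5, -0.6]
gripper_width: 0.024
grip_force: 40.0
```

Emit:
step_arm([
  [0,0,0,-0.05,0],
  [0,0,0,-0.11,0],
  [0,0,0,-0.16,0],
  [0,0,0,-0.22,0],
  [0,0,0,-0.27,0],
  [0,0,0,-0.32,0],
  [0,0,0,-0.32,0],
  [0,0,0,-0.32,0],
])

```text
clock: 17.25
tool_pos: [0.4523, -0.3006, 0.0856]
orientation: [-0.089, -3.14, -0.001]
ft_force: [0.2, -0.4, -0.7]
gripper_width: 0.0236
grip_force: 40.0
```

```bash
python3 - <<'E'
from h import *
go(np.array([.4872,-.3909])+.098*np.array([np.cos(np.radians(177)),np.sin(np.radians(177))]),177,.012)
E
```

```text
tcp [ 0.4523 -0.3006  0.0856] head 176.8 rel [-0.4   -0.882  0.735] turn -0.002 tip [ 0.3545 -0.295   0.092 ]
```

Emit:
step_arm([
  [-0.2,-0.44,0,0,0],
  [-0.4,-0.88,0,0,0],
  [-0.4,-0.88,0.2,0,0],
  [-0.4,-0.88,0.5,0,0],
  [-0.4,-0.88,0.66,0,0],
  [-0.4,-0.88,0.7,0,0],
  [-0.4,-0.88,0.7,0,0],
  [-0.4,-0.88,0.7,0,0],
])

```text
clock: 17.92
tool_pos: [0.4883, -0.3906, 0.0161]
orientation: [0.085, 3.14, -0.0]
ft_force: [0.7, 0.1, -1.0]
gripper_width: 0.0239
grip_force: 40.0
```

Emit:
step_arm([
  [0,0,0.02,0,0],
  [0,0,0.04,0,0],
  [0,0,0.05,0,0],
  [0,0,0.05,0,0],
  [0,0,0.05,0,0],
])

```text
clock: 18.33
tool_pos: [0.4883, -0.3907, 0.0111]
orientation: [0.084, 3.14, -0.0]
ft_force: [-0.7, 0.8, -1.2]
gripper_width: 0.0234
grip_force: 40.0
```

Emit:
step_arm([
  [0,0,0.01,0,0],
  [0,0,0.012,0,0],
  [0,0,0.012,0,0.3],
  [0,0,0.012,0,0.6],
  [0,0,0.012,0,1],
  [0,0,0.012,0,1],
  [0,0,0.012,0,1],
  [0,0,0.012,0,1],
])

```text
clock: 19.0
tool_pos: [0.4881, -0.3906, 0.0095]
orientation: [-0.084, -3.14, -0.0]
ft_force: [0.3, -0.9, 0.2]
gripper_width: 0.0562
grip_force: 0.0
```

Emit:
step_arm([
  [0,0,0,0,1],
  [0,0,0,0,1],
  [0,0,0,0,1],
  [0,0,-0.3,0,1],
  [0,0,-0.7,0,1],
  [0,0,-1,0,1],
  [0,0,-1,0,1],
])

```text
clock: 19.58
tool_pos: [0.4918, -0.3939, 0.1166]
orientation: [0.084, 3.131, -0.01]
ft_force: [0.4, -0.3, 1.0]
gripper_width: 0.092
grip_force: 0.0
```

Emit:
step_arm([
  [0,0.4,-0.3,0,1],
  [0,0.7,-0.7,0,1],
  [0,1,-1,0,1],
  [0,1,-1,0,1],
  [0,1,-1,0,1],
  [0,1,-1,0,1],
])

```text
clock: 20.08
tool_pos: [0.494, -0.2906, 0.2101]
orientation: [0.081, 3.139, -0.002]
ft_force: [-0.2, -1.2, -0.0]
gripper_width: 0.0917
grip_force: 0.0
```

```bash
python3 - <<'E'
from h import *
C,im=snap('wrist','w10');o,R,p=state();print(p,o['gripper_width'],np.round(o['joints'],2))
print('expected px ball,a,b,d',w2p(C,[[.391,-.385,.016],[.594,-.2224,.03],[.434,-.096,.03],[.4355,-.205,.03]]).round(0).tolist())
hsv=cv2.cvtColor(im,cv2.COLOR_BGR2HSV);m=cv2.inRange(hsv,(12,110,60),(35,255,255));n,l,s,c=cv2.connectedComponentsWithStats(m)
print('brass',[(c[i].round(1).tolist(),p2w(C,c[i],.016).round(3).tolist(),s[i,4]) for i in range(1,n) if 8<s[i,4]<120 and s[i,1]<200])
m=(im.min(2)>185).astype(np.uint8);n,l,s,c=cv2.connectedComponentsWithStats(m)
print('dots',[(c[i].round(1).tolist(),p2w(C,c[i],.03)[0].round(4).tolist(),s[i].tolist()) for i in range(1,n) if 50<s[i,4]<500 and s[i,1]<250])
E
```

```text
[ 0.49282985 -0.29144819  0.20896257] 0.09187492269141372 [ 0.33  0.35  0.2   1.79 -0.08  1.01  2.07]
expected px ball,a,b,d [[157.0, 73.0], [324.0, 259.0], [453.0, 102.0], [341.0, 110.0]]
brass [([155.8, 71.3], [[0.389, -0.386, 0.016]], np.int32(35))]
dots [([156.5, 87.7], [0.4055, -0.3834, 0.03], [154, 74, 6, 29, 113]), ([453.9, 102.1], [0.4337, -0.0956, 0.03], [446, 94, 17, 17, 216]), ([340.1, 109.0], [0.4346, -0.2062, 0.03], [332, 101, 17, 17, 232])]
```

The probe lies on the mat, with its ball seen at (156,71), and blocks b and d are where expected. Next I pack block d.

```bash
python3 - <<'E'
from h import *
go((.435,-.2055),158.5,.07,0)
E
```

```text
tcp [ 0.4928 -0.2914  0.209 ] head 176.9 rel [0.623 0.828 1.389] turn 0.154 tip [ 0.4928 -0.2914  0.2154]
```

Emit:
step_arm([
  [0.2,0.3,0.2,0.05,0.6],
  [0.4,0.6,0.4,0.1,0.6],
  [0.62,0.83,0.6,0.154,0.6],
  [0.62,0.83,0.9,0.154,0.6],
  [0.62,0.83,0.9,0.154,0.6],
  [0.62,0.83,0.9,0.154,0.6],
])

```text
clock: 20.63
tool_pos: [0.4339, -0.2055, 0.1177]
orientation: [-0.588, -3.081, 0.001]
ft_force: [-0.2, -0.4, -0.1]
gripper_width: 0.0579
grip_force: 0.0
```

```bash
python3 - <<'E'
from h import *
C,im=snap('wrist','w11')
go((.435,-.2055),158.5,.01,0)
u=w2p(C,[.435,-.2055,.03])[0];print(u,dot(im,u,14),p2w(C,dot(im,u,14)[0],.03))
# long edges: Hough
g=cv2.cvtColor(im,cv2.COLOR_BGR2GRAY);e=cv2.Canny(g,60,150);
for l in cv2.HoughLinesP(e,1,np.pi/360,35,minLineLength=50,maxLineGap=4)[:,0]:
    X=p2w(C,[l[:2],l[2:]],.03);d=X[1]-X[0]
    if l[[1,3]].max()<225: print(l,round(np.degrees(np.arctan2(d[1],d[0]))%180,1),round(np.hypot(*d[:2])*1e3))
E
```

```text
tcp [ 0.4357 -0.2063  0.1192] head 158.4 rel [0.008 0.007 1.092] turn -0.001 tip [ 0.4357 -0.2063  0.1256]
[257.35939322 198.87113605] (array([260.18032787, 197.55191257]), np.int32(183)) [[ 0.43481884 -0.20311443  0.03      ]]
[ 36 219 113 204] 79.7 62
[  6  42  38 135] 168.8 64
[144 133 150 198] 158.9 49
[  6  52  37 138] 169.6 60
[237 200 239 146] 155.5 41
[193 134 197 204] 159.0 53
[253 141 254 203] 159.2 47
[348 165 406 167] 66.5 43
```

Emit:
step_arm([
  [0,0.015,0.35,0,0.6],
  [0,0.015,0.7,0,0.6],
  [0,0.015,0.9,0,0.6],
  [0,0.015,0.98,0,0.6],
  [0,0.015,0.98,0,0.6],
], newtons=25)

```text
clock: 21.1
tool_pos: [0.4364, -0.2044, 0.0208]
orientation: [-0.589, -3.084, 0.0]
ft_force: [-0.1, -0.1, 0.9]
gripper_width: 0.055
grip_force: 0.0
```

Emit:
step_arm([
  [0,0,0.05,0,0.6],
  [0,0,0.1,0,0.6],
  [0,0,0.1,0,0.5],
  [0,0,0.1,0,0.3],
  [0,0,0.1,0,0],
  [0,0,0.1,0,0],
  [0,0,0.1,0,0],
  [0,0,0.1,0,0],
])

```text
clock: 21.77
tool_pos: [0.4369, -0.2038, 0.0122]
orientation: [0.587, 3.085, -0.001]
ft_force: [-0.6, -2.2, 5.3]
gripper_width: 0.0297
grip_force: 24.9
```

Emit:
step_arm([
  [0,0,0,0,0],
  [0,0,0,0,0],
  [0,0,0,0,0],
])

```text
clock: 22.02
tool_pos: [0.4369, -0.2038, 0.0122]
orientation: [0.587, 3.085, -0.001]
ft_force: [-1.3, -0.4, 6.5]
gripper_width: 0.03
grip_force: 24.9
```

Emit:
step_arm([
  [0,0,-0.1,0,0],
  [0,0,-0.4,0,0],
  [0,0,-0.9,0,0],
  [0,0,-0.9,0,0],
])

```text
clock: 22.35
tool_pos: [0.439, -0.2042, 0.1065]
orientation: [0.586, 3.08, -0.001]
ft_force: [2.5, -0.3, -1.3]
gripper_width: 0.0302
grip_force: 24.9
```

Emit:
step_arm([
  [0.1,0.33,-0.2,0,0],
  [0.2,0.66,-0.4,0,0],
  [0.31,0.96,-0.57,0,0],
])

```text
clock: 22.6
tool_pos: [0.4428, -0.1011, 0.1599]
orientation: [0.589, 3.085, 0.001]
ft_force: [2.0, 1.7, -1.6]
gripper_width: 0.0297
grip_force: 24.9
```

Emit:
step_arm([
  [0.1,0.33,-0.2,0,0],
  [0.2,0.66,-0.4,0,0],
  [0.31,0.96,-0.57,0,0],
])

```text
clock: 22.85
tool_pos: [0.4489, 0.0005, 0.217]
orientation: [0.585, 3.086, 0.001]
ft_force: [1.2, 0.6, -3.1]
gripper_width: 0.0299
grip_force: 24.9
```

Emit:
step_arm([
  [0.1,0.33,-0.2,-0.05,0],
  [0.2,0.66,-0.4,-0.1,0],
  [0.31,0.96,-0.57,-0.16,0],
  [0.31,0.96,-0.57,-0.222,0],
  [0.31,0.96,-0.57,-0.222,0],
  [0.31,0.96,-0.57,-0.222,0],
])

```text
clock: 23.35
tool_pos: [0.4548, 0.0986, 0.2722]
orientation: [0.136, -3.138, 0.001]
ft_force: [0.1, -0.5, -3.2]
gripper_width: 0.0296
grip_force: 24.9
```

```bash
python3 - <<'E'
from h import *
C,im=snap('wrist','w12');go((.5,.1),185,.2,0);print(readout.get_obs()['gripper_width'])
T,it=snap('top','t12')
cv2.imwrite('pics/t12c.png',np.hstack([im[:,:],cv2.resize(it[130:230,80:220],(288,206)) if 0 else im[:, :1]]))
E
```

```text
tcp [0.4548 0.0978 0.2718] head -175.2 rel [-0.454 -0.016  0.718] turn -0.001 tip [0.4548 0.0978 0.2782]
0.030380302627383567
```

View pics/w12.png

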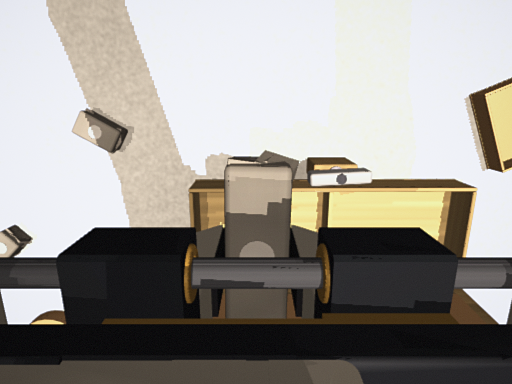

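The case's front rim runs from (190,182) to (475,184), the cross wall is near (324,195) and the turnbutton pin is at (342,179). The tray sits at the right, and block d is held.

```bash
python3 - <<'E'
from h import *
C=cam('wrist');im=cv2.imread('pics/w12.png')
P=p2w(C,[(190,181),(475,183.5),(324,190)],.05);print(P.round(4),np.hypot(*(P[1]-P[0])[:2]))
d=P[1]-P[0];yaw=np.degrees(np.arctan2(-d[0],d[1]));print('yaw',yaw);y=np.radians(yaw)
ex=np.array([np.cos(y),np.sin(y)]);ey=np.array([-ex[1],ex[0]])
print('case centre',(P[0]+P[1])[:2]/2+.065*ex)
print('pin',p2w(C,(342,179),.085))
# column profile of red-blue along left strip for front wall edges
hsv=cv2.cvtColor(im,cv2.COLOR_BGR2HSV)
for u in(200,390,430):print(u,[(v,hsv[v,u,1],hsv[v,u,2]) for v in range(172,206,2)])
for v in(183,200):
    r=hsv[v,:,1].astype(int);print(v,[(u,r[u],hsv[v,u,2]) for u in list(range(180,204,2))+list(range(312,336,2))+list(range(464,484,2))])
# top cam
T=cam('top');it=cv2.imread('pics/t12.png');hs=cv2.cvtColor(it,cv2.COLOR_BGR2HSV)
E
```

```text
[[0.4787 0.021  0.05  ]
 [0.4535 0.352  0.05  ]
 [0.4762 0.1778 0.05  ]] 0.33192232752711176
yaw 4.340511909671969
case centre [0.53090814 0.19142592]
pin [[0.45450717 0.18716632 0.085     ]]
200 [(172, np.uint8(5), np.uint8(247)), (174, np.uint8(8), np.uint8(252)), (176, np.uint8(47), np.uint8(197)), (178, np.uint8(39), np.uint8(209)), (180, np.uint8(123), np.uint8(87)), (182, np.uint8(136), np.uint8(71)), (184, np.uint8(126), np.uint8(77)), (186, np.uint8(131), np.uint8(72)), (188, np.uint8(130), np.uint8(100)), (190, np.uint8(127), np.uint8(185)), (192, np.uint8(130), np.uint8(122)), (194, np.uint8(127), np.uint8(130)), (196, np.uint8(133), np.uint8(128)), (198, np.uint8(129), np.uint8(144)), (200, np.uint8(131), np.uint8(150)), (202, np.uint8(128), np.uint8(147)), (204, np.uint8(131), np.uint8(140))]
390 [(172, np.uint8(6), np.uint8(243)), (174, np.uint8(4), np.uint8(243)), (176, np.uint8(6), np.uint8(245)), (178, np.uint8(13), np.uint8(229)), (180, np.uint8(142), np.uint8(88)), (182, np.uint8(133), np.uint8(88)), (184, np.uint8(132), np.uint8(87)), (186, np.uint8(131), np.uint8(
[... 2693 characters left out ...]
p.uint8(244)), (318, np.int64(117), np.uint8(205)), (320, np.int64(126), np.uint8(188)), (322, np.int64(128), np.uint8(163)), (324, np.int64(133), np.uint8(65)), (326, np.int64(129), np.uint8(67)), (328, np.int64(126), np.uint8(85)), (330, np.int64(80), np.uint8(246)), (332, np.int64(78), np.uint8(242)), (334, np.int64(84), np.uint8(241)), (464, np.int64(129), np.uint8(65)), (466, np.int64(136), np.uint8(62)), (468, np.int64(123), np.uint8(60)), (470, np.int64(130), np.uint8(53)), (472, np.int64(128), np.uint8(203)), (474, np.int64(116), np.uint8(241)), (476, np.int64(15), np.uint8(252)), (478, np.int64(9), np.uint8(247)), (480, np.int64(6), np.uint8(244)), (482, np.int64(6), np.uint8(244))]
```

```bash
python3 - <<'E'
from h import *
C=cam('wrist');im=cv2.imread('pics/w12.png')
P=p2w(C,[(189.3,187.8),(475.5,187.8),(326.5,188)],.05);print(P.round(4),np.hypot(*(P[1]-P[0])[:2]))
for yaw in(4.8,5.2):
    y=np.radians(yaw);ex=np.array([np.cos(y),np.sin(y)]);ey=np.array([-ex[1],ex[0]])
    print(yaw,'centre from mid',(P[0]+P[1])[:2]/2+.065*ex,'from cross',P[2][:2]+.065*ex)
d=P[1]-P[0];print(np.degrees(np.arctan2(-d[0],d[1])))
hsv=cv2.cvtColor(im,cv2.COLOR_BGR2HSV);V=hsv[:,:,2].astype(int)
# front top edge per column: biggest jump in V between v=182..194
A=[]
for u in list(range(300,308,4))+list(range(376,460,4)):
    A.append((u,182+np.argmax(np.diff(V[182:195,u]))+.5))
print(A[::3]);k=p2w(C,A,.05);f=np.polyfit(k[:,1],k[:,0],1);print('slope yaw',np.degrees(np.arctan(-f[0])),'x at y=.18',np.polyval(f,.18))
# silver/white bar extents
m=((hsv[:,:,1]<40)&(V>0)).astype(np.uint8)
print([(v,V[v,304:376:6].tolist()) for v in range(164,188,3)])
E
```

```text
[[0.4869 0.0205 0.05  ]
 [0.4586 0.3539 0.05  ]
 [0.4735 0.1804 0.05  ]] 0.33458546726958993
4.8 centre from mid [0.53748589 0.19261094] from cross [0.53830172 0.18585383]
5.2 centre from mid [0.53744634 0.193063  ] from cross [0.53826217 0.18630589]
4.856679853950468
[(300, np.float64(187.5)), (380, np.float64(187.5)), (392, np.float64(187.5)), (404, np.float64(187.5)), (416, np.float64(187.5)), (428, np.float64(187.5)), (440, np.float64(187.5)), (452, np.float64(187.5))]
slope yaw 4.856618559393897 x at y=.18 0.4729608452762368
[(164, [172, 56, 134, 140, 148, 166, 164, 165, 163, 244, 243, 243]), (167, [173, 59, 247, 242, 243, 218, 217, 250, 249, 230, 231, 241]), (170, [171, 68, 87, 104, 91, 79, 81, 82, 83, 86, 85, 229]), (173, [168, 63, 116, 150, 180, 209, 227, 241, 244, 245, 245, 243]), (176, [175, 148, 246, 247, 245, 245, 100, 191, 243, 243, 243, 240]), (179, [101, 131, 243, 243, 243, 247, 103, 120, 243, 242, 241, 239]), (182, [88, 120, 243, 242, 243, 244, 98, 247, 245, 237, 234, 196]), (185, [88, 82, 223, 174, 122, 102, 106, 88, 81, 84, 85, 87])]
```

```bash
python3 - <<'E'
from h import *
go((.536,.1065),184.9,.0185,0)
E
```

```text
tcp [0.4549 0.0975 0.2717] head -175.2 rel [-0.821  0.023  2.531] turn -0.001 tip [0.4549 0.0975 0.2781]
```

Emit:
step_arm([
  [-0.4,0.01,0.1,0,0],
  [-0.82,0.025,0.4,0,0],
  [-0.82,0.025,0.8,0,0],
  [-0.82,0.025,1,0,0],
  [-0.82,0.025,1,0,0],
])

```text
clock: 23.87
tool_pos: [0.5326, 0.106, 0.1658]
orientation: [0.132, -3.126, 0.005]
ft_force: [-1.4, -0.2, -1.6]
gripper_width: 0.0296
grip_force: 24.9
```

Emit:
step_arm([
  [0,0,0.3,0,0],
  [0,0,0.6,0,0],
  [0,0,0.9,0,0],
  [0,0,1,0,0],
  [0,0,1,0,0],
  [0,0,1,0,0],
])

```text
clock: 24.37
tool_pos: [0.5376, 0.1082, 0.0736]
orientation: [-0.138, 3.138, -0.0]
ft_force: [0.8, -0.1, -0.7]
gripper_width: 0.03
grip_force: 24.9
```

```bash
python3 - <<'E'
from h import *
go((.536,.1065),184.9,.0185,0);print(readout.get_obs()['ft_force'])
E
```

```text
tcp [0.5376 0.1082 0.0736] head -175.0 rel [ 0.017 -0.016  0.551] turn 0.001 tip [0.5376 0.1083 0.08  ]
[ 0.81066138 -0.14589935 -0.70267432]
```

Emit:
step_arm([
  [0.015,-0.015,0.2,0,0],
  [0.015,-0.015,0.4,0,0],
  [0.015,-0.015,0.48,0,0],
  [0.015,-0.015,0.52,0,0],
  [0.015,-0.015,0.54,0,0],
  [0.015,-0.015,0.54,0,0],
])

```text
clock: 24.87
tool_pos: [0.5366, 0.1073, 0.0195]
orientation: [-0.14, 3.137, 0.001]
ft_force: [0.1, -0.2, -1.2]
gripper_width: 0.03
grip_force: 24.9
```

Emit:
step_arm([
  [0,0,0,0,0.5],
  [0,0,0,0,0.5],
  [0,0,0,0,0.5],
  [0,0,0,0,0.5],
  [0,0,-0.3,0,0.5],
  [0,0,-0.7,0,0.5],
  [0,0,-1,0,0.5],
  [0,0,-1,0,0.5],
])

```text
clock: 25.53
tool_pos: [0.5404, 0.1081, 0.1251]
orientation: [-0.139, 3.128, 0.003]
ft_force: [1.0, -0.0, 0.2]
gripper_width: 0.0461
grip_force: 0.0
```

```bash
python3 - <<'E'
from h import *
C,im=snap('wrist','w13')
go((.434,-.0955),66,.13,0)
# d in the case
print(w2p(C,[.536,.1065,.035]),[ (v,u) for v,u in [(0,0)]]);u=w2p(C,[.536,.1065,.035])[0];print(dot(im,u,14),p2w(C,dot(im,u,14)[0],.035), np.round(readout.get_obs()['joints'],2))
E
```

```text
tcp [0.5389 0.1077 0.1225] head -174.9 rel [ 1.225 -1.931 -0.087] turn 0.993 tip [0.5388 0.1077 0.1289]
[[255.49178741 189.44798295]] [(0, 0)]
(array([255.91693291, 188.80191693]), np.int32(313)) [[0.53546206 0.1067787  0.035     ]] [-0.25  0.41  0.01  1.91 -0.    0.81  1.42]
```

Emit:
step_arm([
  [0.2,-0.33,-0.1,0,0.6],
  [0.4,-0.66,-0.1,0,0.6],
  [0.61,-0.97,-0.1,0,0.6],
])

```text
clock: 25.83
tool_pos: [0.4828, 0.0041, 0.1282]
orientation: [0.143, -3.138, 0.0]
ft_force: [0.5, -1.7, -0.5]
gripper_width: 0.0547
grip_force: 0.0
```

Emit:
step_arm([
  [0.2,-0.33,0,0.05,0.6],
  [0.4,-0.66,0,0.11,0.6],
  [0.61,-0.96,0,0.17,0.6],
  [0.61,-0.96,0,0.23,0.6],
  [0.61,-0.96,0,0.29,0.6],
  [0.61,-0.96,0,0.35,0.6],
  [0.61,-0.96,0,0.41,0.6],
  [0.61,-0.96,0,0.47,0.6],
])

```text
clock: 26.5
tool_pos: [0.4304, -0.0961, 0.1277]
orientation: [-1.362, -2.829, 0.001]
ft_force: [-0.0, 0.0, 1.4]
gripper_width: 0.055
grip_force: 0.0
```

Emit:
step_arm([
  [0,0,0,0.06,0.6],
  [0,0,0,0.12,0.6],
  [0,0,0,0.18,0.6],
  [0,0,0,0.24,0.6],
  [0,0,0,0.3,0.6],
  [0,0,0,0.36,0.6],
  [0,0,0,0.42,0.6],
  [0,0,0,0.47,0.6],
])

```text
clock: 27.17
tool_pos: [0.4305, -0.096, 0.1277]
orientation: [-2.537, -1.851, 0.002]
ft_force: [0.0, 0.0, 0.2]
gripper_width: 0.0551
grip_force: 0.0
```

Emit:
step_arm([
  [0,0,0,0.05,0.6],
  [0,0,0,0.05,0.6],
  [0,0,0,0.05,0.6],
])

```text
clock: 27.42
tool_pos: [0.4307, -0.0959, 0.1279]
orientation: [-2.623, -1.728, 0.002]
ft_force: [-0.2, 0.1, 0.4]
gripper_width: 0.0554
grip_force: 0.0
```

```bash
cat >> h.py <<'E'
def seeblock(g,L,nm):
    """dot and edge directions near guess g, from the wrist"""
    C,im=snap('wrist',nm); u=w2p(C,[*g,.03])[0]; d,n=dot(im,u,16); X=p2w(C,d,.03)[0]; print('dot',d.round(1),n,X.round(4))
    e=cv2.Canny(cv2.cvtColor(im,cv2.COLOR_BGR2GRAY),60,150); ls=cv2.HoughLinesP(e,1,np.pi/360,20,minLineLength=22,maxLineGap=4)
    for l in ls[:,0]:
        P=p2w(C,[l[:2],l[2:]],.03); q=P[1]-P[0]
        if np.hypot(*((P[0]+P[1])/2-X)[:2])<.045: print(round(np.degrees(np.arctan2(q[1],q[0]))%180,1),round(np.hypot(*q[:2])*1e3),end='; ')
    print(); return X
E
python3 - <<'E'
from h import *
X=seeblock((.434,-.0955),52,'w14');go(X,66,.0125,0);print(np.round(readout.get_obs()['joints'],2))
E
```

```text
dot [259.2 195.7] 207 [ 0.4329 -0.0979  0.03  ]
158.1 34; 156.8 28; 155.1 26; 156.8 19; 6.7 23; 161.9 18; 65.9 25; 66.5 45; 150.9 22; 139.7 21; 
tcp [ 0.4309 -0.0959  0.128 ] head 66.8 rel [-0.01   0.028  1.155] turn 0.007 tip [ 0.4309 -0.0959  0.1344]
[-0.25  0.26  0.46  2.17 -0.17  0.75 -0.08]
```

Emit:
step_arm([
  [0,0.025,0.35,0,0.6],
  [0,0.025,0.7,0,0.6],
  [0,0.025,0.95,0,0.6],
  [0,0.025,1,0,0.6],
  [0,0.025,1,0,0.6],
])

```text
clock: 27.88
tool_pos: [0.4318, -0.097, 0.027]
orientation: [-2.623, -1.724, 0.006]
ft_force: [0.0, 0.4, 0.6]
gripper_width: 0.0551
grip_force: 0.0
```

Emit:
step_arm([
  [0,0,0.08,0,0.6],
  [0,0,0.14,0,0.6],
  [0,0,0.14,0,0.4],
  [0,0,0.14,0,0],
  [0,0,0.14,0,0],
  [0,0,0.14,0,0],
  [0,0,0.14,0,0],
  [0,0,0.14,0,0],
])

```text
clock: 28.55
tool_pos: [0.434, -0.097, 0.015]
orientation: [2.626, 1.724, 0.001]
ft_force: [-1.0, 0.6, 6.2]
gripper_width: 0.03
grip_force: 25.0
```

Emit:
step_arm([
  [0,0,0,0,0],
  [0,0,-0.1,0,0],
  [0,0,-0.4,0,0],
  [0,0,-0.8,0,0],
  [0,0,-1,0,0],
  [0,0,-1,0,0],
  [0,0,-1,0,0],
  [0,0,-1,0,0],
])

```text
clock: 29.22
tool_pos: [0.4331, -0.0966, 0.1142]
orientation: [-2.625, -1.724, 0.0]
ft_force: [0.2, 0.5, -2.0]
gripper_width: 0.0298
grip_force: 25.0
```

```bash
python3 - <<'E'
from h import *
y=np.radians(4.9);ex=np.array([np.cos(y),np.sin(y)]);ey=np.array([-ex[1],ex[0]]);c=np.array([.537,.190])
for n,q in(('b',(-.01,.08375-.034)),('a',(-.01,.08375+.034))):print(n,c+q[0]*ex+q[1]*ey)
go(c-.01*ex+.0498*ey,184.9,.13,0);print(readout.get_obs()['gripper_width'])
E
```

```text
b [0.52278706 0.23871401]
a [0.5169787  0.30646549]
tcp [ 0.4331 -0.0966  0.1142] head 66.6 rel [ 3.434 -0.509 -0.157] turn -0.986 tip [ 0.4331 -0.0966  0.1206]
0.02980754345631764
```

Emit:
step_arm([
  [0.3,-0.04,-0.2,0,0],
  [0.6,-0.08,-0.4,0,0],
  [0.86,-0.13,-0.5,0,0],
])

```text
clock: 29.47
tool_pos: [0.456, -0.0121, 0.1647]
orientation: [-2.627, -1.722, 0.002]
ft_force: [1.3, 0.4, -1.5]
gripper_width: 0.0297
grip_force: 25.0
```

Emit:
step_arm([
  [0.3,-0.04,0,0,0],
  [0.6,-0.08,0,0,0],
  [0.86,-0.13,0,0,0],
])

```text
clock: 29.72
tool_pos: [0.4775, 0.073, 0.1631]
orientation: [-2.625, -1.725, 0.003]
ft_force: [0.5, -0.5, -0.3]
gripper_width: 0.0296
grip_force: 25.0
```

Emit:
step_arm([
  [0.3,-0.04,0,0,0],
  [0.6,-0.08,0,0,0],
  [0.86,-0.13,0,0,0],
])

```text
clock: 29.97
tool_pos: [0.4996, 0.1568, 0.1625]
orientation: [-2.625, -1.725, 0.005]
ft_force: [-0.2, 0.2, -1.6]
gripper_width: 0.0298
grip_force: 25.0
```

Emit:
step_arm([
  [0.3,-0.04,0,-0.06,0],
  [0.6,-0.08,0,-0.12,0],
  [0.86,-0.13,0,-0.18,0],
  [0.86,-0.13,0,-0.24,0],
  [0.86,-0.13,0,-0.3,0],
  [0.86,-0.13,0,-0.36,0],
  [0.86,-0.13,0,-0.42,0],
  [0.86,-0.13,0,-0.47,0],
])

```text
clock: 30.63
tool_pos: [0.5212, 0.2386, 0.1619]
orientation: [-1.489, -2.763, 0.006]
ft_force: [-0.9, 0.3, -1.7]
gripper_width: 0.03
grip_force: 25.0
```

Emit:
step_arm([
  [0,0,0,-0.06,0],
  [0,0,0,-0.12,0],
  [0,0,0,-0.18,0],
  [0,0,0,-0.24,0],
  [0,0,0,-0.3,0],
  [0,0,0,-0.36,0],
  [0,0,0,-0.42,0],
  [0,0,0,-0.47,0],
])

```text
clock: 31.3
tool_pos: [0.5212, 0.2386, 0.162]
orientation: [-0.007, -3.137, 0.002]
ft_force: [1.0, 0.4, -2.1]
gripper_width: 0.0299
grip_force: 25.0
```

Emit:
step_arm([
  [0,0,0,-0.046,0],
  [0,0,0,-0.046,0],
  [0,0,0,-0.046,0],
])

```text
clock: 31.55
tool_pos: [0.5217, 0.2387, 0.1626]
orientation: [0.129, -3.135, 0.001]
ft_force: [1.1, 0.6, -0.5]
gripper_width: 0.0299
grip_force: 25.0
```

```bash
python3 - <<'E'
from h import *
go((.5228,.2387),184.9,.021,0);print(readout.get_obs()['gripper_width'])
E
```

```text
tcp [0.5217 0.2387 0.1626] head -175.3 rel [-0.016  0.     1.416] turn -0.002 tip [0.5217 0.2387 0.169 ]
0.029861149883970074
```

Emit:
step_arm([
  [-0.01,0,0.35,-0.002,0],
  [-0.01,0,0.7,-0.002,0],
  [-0.01,0,1,-0.002,0],
  [-0.01,0,1,-0.002,0],
])

```text
clock: 31.88
tool_pos: [0.5184, 0.2367, 0.0578]
orientation: [0.136, -3.127, 0.008]
ft_force: [-1.6, 0.1, -1.8]
gripper_width: 0.0297
grip_force: 25.0
```

Emit:
step_arm([
  [0,0,0.2,0,0],
  [0,0,0.3,0,0],
  [0,0,0.36,0,0],
  [0,0,0.4,0,0],
  [0,0,0.4,0,0],
  [0,0,0.4,0,0],
])

```text
clock: 32.38
tool_pos: [0.5242, 0.2396, 0.0253]
orientation: [-0.14, 3.138, 0.001]
ft_force: [0.8, 0.1, -0.4]
gripper_width: 0.0296
grip_force: 25.0
```

Emit:
step_arm([
  [0,0,0,0,0.48],
  [0,0,0,0,0.48],
  [0,0,0,0,0.48],
  [0,0,0,0,0.48],
  [0,0,-0.3,0,0.48],
  [0,0,-0.7,0,0.48],
  [0,0,-1,0,0.48],
  [0,0,-1,0,0.48],
])

```text
clock: 33.05
tool_pos: [0.5281, 0.2416, 0.1314]
orientation: [-0.14, 3.128, 0.007]
ft_force: [1.1, 1.2, 0.2]
gripper_width: 0.0441
grip_force: 0.0
```

```bash
python3 - <<'E'
from h import *
C,im=snap('wrist','w15');
u=w2p(C,[.5228,.2387,.035])[0];d=dot(im,u,14);print(u,d,p2w(C,d[0],.035))
go((.594,-.2225),138,.13,0)
E
```

```text
[253.65961547 186.167593  ] (array([253.5, 189.5]), np.int32(2)) [[0.52549785 0.23881086 0.035     ]]
tcp [0.5267 0.2408 0.1287] head -174.9 rel [-0.257 -4.675 -0.025] turn 0.393 tip [0.5267 0.2408 0.1351]
```

Emit:
step_arm([
  [0,-0.4,0,0,0.6],
  [0,-0.8,0,0,0.6],
  [0,-0.94,0,0,0.6],
])

```text
clock: 33.35
tool_pos: [0.5319, 0.1389, 0.1236]
orientation: [0.133, -3.137, 0.007]
ft_force: [-0.3, -1.0, -0.3]
gripper_width: 0.0543
grip_force: 0.0
```

Emit:
step_arm([
  [0,-0.4,0,0,0.6],
  [0,-0.8,0,0,0.6],
  [0,-0.94,0,0,0.6],
])

```text
clock: 33.6
tool_pos: [0.54, 0.0447, 0.1235]
orientation: [0.131, -3.137, 0.006]
ft_force: [0.1, -0.9, 0.1]
gripper_width: 0.0549
grip_force: 0.0
```

Emit:
step_arm([
  [0,-0.4,0,0,0.6],
  [0,-0.8,0,0,0.6],
  [0,-0.94,0,0,0.6],
])

```text
clock: 33.85
tool_pos: [0.5482, -0.0489, 0.1237]
orientation: [0.131, -3.137, 0.006]
ft_force: [-0.2, -0.4, -0.1]
gripper_width: 0.0555
grip_force: 0.0
```

Emit:
step_arm([
  [0,-0.4,0,0,0.6],
  [0,-0.8,0,0,0.6],
  [0,-0.94,0,0,0.6],
])

```text
clock: 34.1
tool_pos: [0.5563, -0.1427, 0.1237]
orientation: [0.13, -3.138, 0.006]
ft_force: [-0.3, -1.0, -0.5]
gripper_width: 0.055
grip_force: 0.0
```

Emit:
step_arm([
  [-0.1,-0.4,0,0.05,0.6],
  [-0.2,-0.8,0,0.11,0.6],
  [-0.26,-0.94,0,0.17,0.6],
  [-0.26,-0.94,0,0.23,0.6],
  [-0.26,-0.94,0,0.29,0.6],
  [-0.26,-0.94,0,0.35,0.6],
  [-0.26,-0.94,0,0.39,0.6],
  [-0.26,-0.94,0,0.39,0.6],
])

```text
clock: 34.77
tool_pos: [0.5909, -0.2261, 0.1232]
orientation: [-1.121, -2.933, 0.001]
ft_force: [0.5, 0.9, -1.0]
gripper_width: 0.0553
grip_force: 0.0
```

```bash
python3 - <<'E'
from h import *
X=seeblock((.594,-.2225),36,'w16');go(X,138,.0135,0);print(np.round(readout.get_obs()['joints'],2))
E
```

```text
dot [262.3 195.4] 338 [ 0.594  -0.2227  0.03  ]
48.2 21; 50.0 27; 43.1 18; 48.2 24; 50.7 19; 160.1 22; 139.3 19; 
tcp [ 0.591  -0.2261  0.1234] head 138.5 rel [-0.002  0.046  1.099] turn 0.004 tip [ 0.591  -0.2261  0.1298]
[ 0.17  0.55  0.21  1.7  -0.14  0.91  1.28]
```

Emit:
step_arm([
  [0,0.045,0.35,0,0.6],
  [0,0.045,0.7,0,0.6],
  [0,0.045,0.95,0,0.6],
  [0,0.045,0.98,0,0.6],
  [0,0.045,0.98,0,0.6],
])

```text
clock: 35.23
tool_pos: [0.5926, -0.2224, 0.0244]
orientation: [-1.113, -2.933, 0.0]
ft_force: [0.6, 0.4, 0.6]
gripper_width: 0.0549
grip_force: 0.0
```

Emit:
step_arm([
  [0,0,0.08,0,0.6],
  [0,0,0.11,0,0.6],
  [0,0,0.11,0,0.4],
  [0,0,0.11,0,0],
  [0,0,0.11,0,0],
  [0,0,0.11,0,0],
  [0,0,0.11,0,0],
  [0,0,0.11,0,0],
])

```text
clock: 35.9
tool_pos: [0.5952, -0.2232, 0.0162]
orientation: [1.117, 2.935, 0.0]
ft_force: [-0.1, 0.1, 4.3]
gripper_width: 0.0297
grip_force: 25.0
```

Emit:
step_arm([
  [0,0,0,0,0],
  [0,0,-0.1,0,0],
  [0,0,-0.4,0,0],
  [0,0,-0.8,0,0],
  [0,0,-1,0,0],
  [0,0,-1,0,0],
  [0,0,-1,0,0],
  [0,0,-1,0,0],
])

```text
clock: 36.57
tool_pos: [0.5939, -0.2226, 0.1149]
orientation: [-1.116, -2.935, -0.0]
ft_force: [0.0, -0.2, -1.6]
gripper_width: 0.0301
grip_force: 25.0
```

Emit:
step_arm([
  [0,0,-0.1,-0.06,0],
  [0,0,-0.3,-0.12,0],
  [0,0,-0.4,-0.18,0],
  [0,0,-0.4,-0.24,0],
  [0,0,-0.4,-0.3,0],
  [0,0,-0.4,-0.36,0],
  [0,0,-0.4,-0.39,0],
  [0,0,-0.4,-0.39,0],
])

```text
clock: 37.23
tool_pos: [0.5932, -0.2226, 0.1532]
orientation: [0.144, -3.135, -0.003]
ft_force: [0.4, 0.2, -0.5]
gripper_width: 0.0298
grip_force: 25.0
```

```bash
python3 - <<'E'
from h import *
go((.5165,.3090),184.9,.13,0);print(readout.get_obs()['gripper_width'])
E
```

```text
tcp [ 0.5932 -0.2226  0.1532] head -174.7 rel [0.275 5.363 0.244] turn 0.003 tip [ 0.5932 -0.2226  0.1596]
0.029818598050764065
```

Emit:
step_arm([
  [0.15,0.35,0,0,0],
  [0.28,0.7,0,0,0],
  [0.28,0.9,0,0,0],
])

```text
clock: 37.48
tool_pos: [0.5546, -0.1323, 0.1533]
orientation: [0.138, -3.132, -0.005]
ft_force: [-0.1, 0.1, -1.5]
gripper_width: 0.0297
grip_force: 25.0
```

Emit:
step_arm([
  [0,0.4,0,0,0],
  [0,0.8,0,0,0],
  [0,0.9,0,0,0],
])

```text
clock: 37.73
tool_pos: [0.5489, -0.0379, 0.1542]
orientation: [0.149, -3.135, -0.007]
ft_force: [0.5, 0.9, -2.0]
gripper_width: 0.0296
grip_force: 25.0
```

Emit:
step_arm([
  [0,0.4,0,0,0],
  [0,0.8,0,0,0],
  [0,0.9,0,0,0],
])

```text
clock: 37.98
tool_pos: [0.5407, 0.0514, 0.1544]
orientation: [0.149, -3.136, -0.007]
ft_force: [-0.0, 1.9, -0.3]
gripper_width: 0.0299
grip_force: 25.0
```

Emit:
step_arm([
  [0,0.4,0,0,0],
  [0,0.8,0,0,0],
  [0,0.9,0,0,0],
])

```text
clock: 38.23
tool_pos: [0.5324, 0.141, 0.1546]
orientation: [0.15, -3.136, -0.007]
ft_force: [-0.2, 1.4, -0.7]
gripper_width: 0.03
grip_force: 25.0
```

Emit:
step_arm([
  [0,0.4,0,0,0],
  [0,0.8,0,0,0],
  [0,0.9,0,0,0],
])

```text
clock: 38.48
tool_pos: [0.5239, 0.2308, 0.1547]
orientation: [0.15, -3.136, -0.007]
ft_force: [-0.1, 1.4, -0.6]
gripper_width: 0.0297
grip_force: 25.0
```

Emit:
step_arm([
  [0,0.4,0,0,0],
  [0,0.8,0,0,0],
  [0,0.86,0,0,0],
  [0,0.86,0,0,0],
  [0,0.86,0,0,0],
])

```text
clock: 38.9
tool_pos: [0.5178, 0.3085, 0.1543]
orientation: [0.142, -3.136, 0.002]
ft_force: [-0.4, 0.4, -0.7]
gripper_width: 0.0298
grip_force: 25.0
```

```bash
python3 - <<'E'
from h import *
C,im=snap('wrist','w17')
go((.5165,.3090),184.9,.0225,0);print(readout.get_obs()['gripper_width'])
g=im.min(2);m=(g>150).astype(np.uint8)
print('b dot expected',w2p(C,[.5228,.2387,.035]),'d',w2p(C,[.536,.1065,.035]))
E
```

```text
tcp [0.5184 0.307  0.1544] head -174.9 rel [0.015 0.023 1.319] turn 0.002 tip [0.5185 0.3071 0.1608]
0.02963306198175625
b dot expected [[175.34260859 185.99133178]] d [[ 20.06082586 187.21216931]]
```

Emit:
step_arm([
  [0.01,-0.01,0.35,0,0],
  [0.01,-0.01,0.7,0,0],
  [0.01,-0.01,0.95,0,0],
  [0.01,-0.01,1,0,0],
  [0.01,-0.01,1,0,0],
])

```text
clock: 39.37
tool_pos: [0.5168, 0.3043, 0.0534]
orientation: [0.136, -3.134, 0.005]
ft_force: [0.8, -0.2, 0.2]
gripper_width: 0.0298
grip_force: 25.0
```

Emit:
step_arm([
  [0,0,0.15,0,0],
  [0,0,0.25,0,0],
  [0,0,0.3,0,0],
  [0,0,0.32,0,0],
  [0,0,0.32,0,0],
  [0,0,0.32,0,0],
])

```text
clock: 39.87
tool_pos: [0.5184, 0.3074, 0.0243]
orientation: [-0.141, 3.138, 0.001]
ft_force: [0.2, 0.2, -0.1]
gripper_width: 0.0299
grip_force: 25.0
```

Emit:
step_arm([
  [0,0,0,0,0.44],
  [0,0,0,0,0.44],
  [0,0,0,0,0.44],
  [0,0,0,0,0.44],
  [0,0,-0.3,0,0.44],
  [0,0,-0.7,0,0.44],
  [0,0,-1,0,0.44],
  [0,0,-1,0,0.44],
])

```text
clock: 40.53
tool_pos: [0.522, 0.3099, 0.1306]
orientation: [-0.14, 3.128, 0.009]
ft_force: [1.5, 0.4, -0.1]
gripper_width: 0.0405
grip_force: 0.0
```

Emit:
step_arm([
  [0.2,-0.3,-0.2,0,0],
  [0.5,-0.7,-0.4,0,0],
  [0.7,-1,-0.6,0,0],
  [0.7,-1,-0.9,0,0],
  [0.7,-1,-0.9,0,0],
  [0.7,-1,-0.9,0,0],
])

```text
clock: 41.03
tool_pos: [0.4586, 0.2011, 0.2159]
orientation: [-0.138, 3.133, 0.003]
ft_force: [0.9, 0.4, -0.5]
gripper_width: 0.0051
grip_force: 0.0
```

```bash
python3 - <<'E'
from h import *
C,im=snap('wrist','w18');T,it=snap('top','t18');S,isc=snap('scene','s18')
print(state()[2],np.round(readout.get_obs()['joints'],2))
a=cv2.resize(im[100:260],(800,250));b=cv2.resize(it[130:235,70:230],(455,300),interpolation=cv2.INTER_CUBIC);c=cv2.resize(isc[170:250,270:430],(345,172),interpolation=cv2.INTER_CUBIC)
o=np.zeros((560,800,3),np.uint8);o[:250]=a;o[255:555,:455]=b;o[255:427,455:]=c;cv2.imwrite('pics/v18.png',o)
E
```

```text
[0.45677132 0.20169092 0.21286992] [-0.35  0.22 -0.13  1.94  0.03  0.98  1.16]
```

View pics/v18.png

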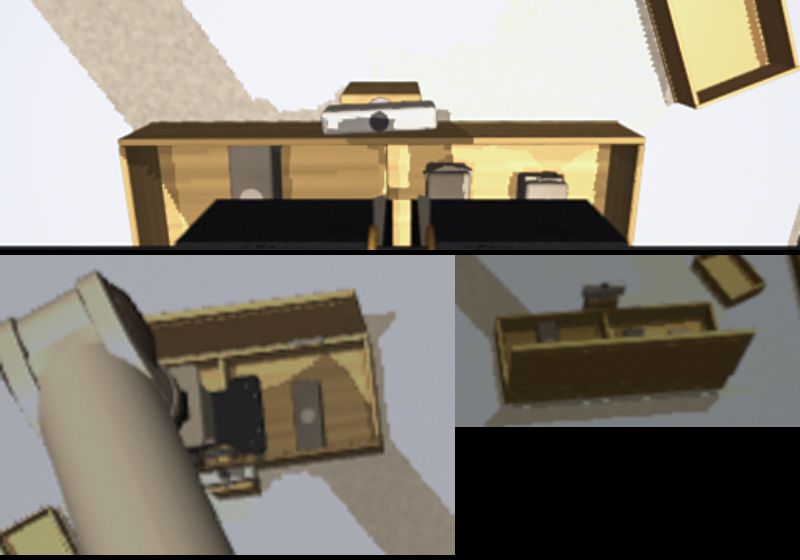

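All three blocks lie flat in the case with dots up, and the turnbutton is still parallel to the front. Next I work out the lid angle and plan the push from behind.

```bash
cat >> h.py <<'E'
y_=np.radians(4.9);EX=np.array([np.cos(y_),np.sin(y_),0]);EY=np.array([-EX[1],EX[0],0]);CC=np.array([.537,.190,0])
def case(x,y,z): return CC+x*EX+y*EY+np.array([0,0,z])
def lidpt(th,r,n,y): return case(.065-r*np.cos(th)+n*np.sin(th),y,.05+r*np.sin(th)+n*np.cos(th))
E
python3 - <<'E'
from h import *
T=cam('top');S=cam('scene')
for th in(80,90,95,100,105,110,120):
    t=np.radians(th);P=[lidpt(t,.13,.0,.17),lidpt(t,.13,.0,-.17)]
    print(th,'top',(w2p(T,P)*1.5625).round(0).tolist(),'scene',w2p(S,P).round(0).tolist())
print('hinge',w2p(S,[case(.065,.17,.05),case(.065,-.17,.05)]).round(0).tolist(),(w2p(T,[case(.065,.17,.05),case(.065,-.17,.05)])*1.5625).round(0).tolist())
print(nets.boxes_of('block_a','scene'))
o,R,p=state();print(R.T@(case(.15,0,.25)-p)*10)
E
```

```text
80 top [[131.0, 260.0], [310.0, 238.0]] scene [[403.0, 196.0], [292.0, 204.0]]
90 top [[130.0, 248.0], [308.0, 226.0]] scene [[406.0, 202.0], [293.0, 210.0]]
95 top [[130.0, 243.0], [308.0, 221.0]] scene [[406.0, 205.0], [293.0, 213.0]]
100 top [[130.0, 237.0], [307.0, 215.0]] scene [[407.0, 209.0], [293.0, 216.0]]
105 top [[130.0, 232.0], [307.0, 210.0]] scene [[408.0, 212.0], [294.0, 220.0]]
110 top [[130.0, 227.0], [306.0, 206.0]] scene [[409.0, 216.0], [294.0, 224.0]]
120 top [[131.0, 219.0], [306.0, 197.0]] scene [[410.0, 224.0], [295.0, 232.0]]
hinge [[395.0, 224.0], [290.0, 231.0]] [[151.0, 265.0], [315.0, 245.0]]
[{'bbox': [353.8, 206.8, 8.9, 3.5], 'p': 0.37}]
[-2.28974368 -0.19708216 -0.3792557 ]
```

The lid stands at about 92°. I'll go over it to its back side.

Emit:
step_arm([
  [0,-0.05,-0.4,0,0],
  [-0.4,-0.07,-0.5,0,0],
  [-0.76,-0.07,-0.5,0,0],
  [-0.76,-0.07,-0.5,0,0],
])

```text
clock: 41.57
tool_pos: [0.5395, 0.2011, 0.2629]
orientation: [-0.137, 3.135, 0.0]
ft_force: [0.9, -0.9, -0.5]
gripper_width: 0.0006
grip_force: 0.0
```

Emit:
step_arm([
  [-0.4,-0.06,0,0,0],
  [-0.76,-0.06,0,0,0],
  [-0.76,-0.06,0,0,0],
])

```text
clock: 41.82
tool_pos: [0.6142, 0.2009, 0.2595]
orientation: [0.137, -3.137, 0.003]
ft_force: [-0.4, -0.5, -1.2]
gripper_width: 0.0004
grip_force: 0.0
```

Emit:
step_arm([
  [-0.4,-0.06,0,0,0],
  [-0.76,-0.06,0,0,0],
  [-0.76,-0.06,0,0,0],
  [-0.76,-0.06,0,0,0],
])

```text
clock: 42.15
tool_pos: [0.6861, 0.2027, 0.2592]
orientation: [0.14, -3.133, 0.002]
ft_force: [-0.3, 0.2, 0.4]
gripper_width: 0.0001
grip_force: 0.0
```

```bash
cat >> h.py <<'E'
def incase():
    o,R,p=state(); q=p-CC; print('case xyz',np.round([q@EX,q@EY,p[2]],4),'head',round(np.degrees(np.arctan2(R[1,0],R[0,0])),1),np.round(o['ft_force'],1))
E
python3 - <<'E'
from h import *
incase()
for th in(92,80,70,60,50,40,30,20,10,4,0):
    t=np.radians(th);r,n=.1,.008;print(th,np.round([.065-r*np.cos(t)+n*np.sin(t)+.0095,.05+r*np.sin(t)+n*np.cos(t)],3))
E
```

```text
case xyz [ 1.496e-01 -1.000e-04  2.592e-01] head -174.9 [-0.3  0.2  0.4]
92 [0.086 0.15 ]
80 [0.065 0.15 ]
70 [0.048 0.147]
60 [0.031 0.141]
50 [0.016 0.132]
40 [0.003 0.12 ]
30 [-0.008  0.107]
20 [-0.017  0.092]
10 [-0.023  0.075]
4 [-0.025  0.065]
0 [-0.026  0.058]
```

Emit:
step_arm([
  [0,0,0.4,0,0],
  [0,0,0.8,0,0],
  [0,0,1,0,0],
  [0,0,1,0,0],
  [0,0,1,0,0],
])

```text
clock: 42.57
tool_pos: [0.6839, 0.2033, 0.1621]
orientation: [0.142, -3.134, 0.001]
ft_force: [0.6, 0.1, 0.8]
gripper_width: 0.0003
grip_force: 0.0
```

Emit:
step_arm([
  [0.2,0,0.05,0,0],
  [0.4,0,0.09,0,0],
  [0.52,0,0.09,0,0],
  [0.6,0,0.09,0,0],
  [0.66,0,0.09,0,0],
  [0.72,0,0.09,0,0],
  [0.78,0,0.09,0,0],
  [0.85,0,0.09,0,0],
])

```text
clock: 43.23
tool_pos: [0.6025, 0.1957, 0.1559]
orientation: [-0.14, 3.135, 0.002]
ft_force: [2.1, 1.1, 2.1]
gripper_width: 0.0006
grip_force: 1.1
```

```bash
python3 - <<'E'
from h import *
incase()
E
```

```text
case xyz [0.0658 0.     0.1559] head -174.9 [2.1 1.1 2.1]
```

Emit:
step_arm([
  [0.09,0,0.02,0,0],
  [0.17,0,0.05,0,0],
  [0.26,0,0.09,0,0],
  [0.34,0,0.13,0,0],
  [0.42,0,0.18,0,0],
  [0.49,0,0.23,0,0],
  [0.56,0,0.29,0,0],
  [0.62,0,0.35,0,0],
])

```text
clock: 43.9
tool_pos: [0.5382, 0.1894, 0.1186]
orientation: [0.141, -3.137, 0.001]
ft_force: [0.7, 0.1, 2.0]
gripper_width: 0.0008
grip_force: 0.8
```

Emit:
step_arm([
  [0.06,0,0.07,0,0],
  [0.11,0,0.13,0,0],
  [0.16,0,0.2,0,0],
  [0.2,0,0.28,0,0],
  [0.23,0,0.36,0,0],
  [0.26,0,0.45,0,0],
  [0.27,0,0.5,0,0],
  [0.28,0,0.53,0,0],
])

```text
clock: 44.57
tool_pos: [0.5108, 0.187, 0.0653]
orientation: [0.141, -3.137, 0.001]
ft_force: [0.5, 0.0, 1.0]
gripper_width: 0.0001
grip_force: 0.4
```

```bash
python3 - <<'E'
from h import *
incase()
E
```

```text
case xyz [-0.0263 -0.0008  0.0653] head -174.9 [0.5 0.  1. ]
```

Emit:
step_arm([
  [0,0,0.03,0,0],
  [0,0,0.05,0,0],
  [0,0,0.07,0,0],
  [0,0,0.08,0,0],
  [0,0,0.085,0,0],
  [0,0,0.085,0,0],
  [0,0,0.085,0,0],
])

```text
clock: 45.15
tool_pos: [0.5115, 0.1871, 0.0588]
orientation: [0.141, -3.138, 0.0]
ft_force: [-3.2, -1.5, 7.8]
gripper_width: 0.0007
grip_force: 3.7
```

```bash
python3 - <<'E'
from h import *
incase()
E
```

```text
case xyz [-0.0257 -0.0007  0.0588] head -174.9 [-3.2 -1.5  7.8]
```

Emit:
step_arm([
  [0,0,0.01,0,0],
  [0,0,0.015,0,0],
  [0,0,0.015,0,0],
  [0,0,0.015,0,0],
])

```text
clock: 45.48
tool_pos: [0.5115, 0.1872, 0.0586]
orientation: [0.141, -3.138, 0.0]
ft_force: [-7.0, -3.0, 20.3]
gripper_width: 0.0004
grip_force: 9.8
```

Emit:
step_arm([
  [0,0,-0.3,0,0],
  [0,0,-0.7,0,0],
  [0.3,0,-1,0,0],
  [0.6,0,-1,0,0],
  [0.6,0,-1,0,0],
  [0.6,0,-1,0,0],
])

```text
clock: 45.98
tool_pos: [0.4509, 0.1818, 0.1573]
orientation: [-0.142, 3.137, 0.0]
ft_force: [0.7, -0.1, 0.6]
gripper_width: 0.0001
grip_force: 0.0
```

Emit:
step_arm([
  [0.2,0,-0.3,0,0],
  [0.4,0,-0.6,0,0],
  [0.4,0,-0.6,0,0],
  [0.4,0,-0.6,0,0],
  [0.4,0,-0.6,0,0],
])

```text
clock: 46.4
tool_pos: [0.4129, 0.1781, 0.2163]
orientation: [-0.14, 3.138, 0.0]
ft_force: [0.0, -0.7, 0.2]
gripper_width: 0.0005
grip_force: 0.0
```

```bash
python3 - <<'E'
from h import *
incase();C,im=snap('wrist','w19')
# lid front/edges and bar
hsv=cv2.cvtColor(im,cv2.COLOR_BGR2HSV)
u=w2p(C,[case(-.065,0,.058),case(-.0825,0,.085),case(-.0825,.033,.085),case(-.0825,-.033,.085),case(-.065,.17,.058),case(-.065,-.17,.058)]);print(u.round(0).tolist())
c=int(u[0][0]);
for col in(int(u[4][0])-25,int(u[5][0])+25):
    v0=int(u[0][1]);print(col,[(v,hsv[v,col,1],hsv[v,col,2]) for v in range(v0-16,v0+16,2)])
m=((hsv[:,:,1]<60)).astype(np.uint8)
v0=int(u[1][1]);print('bar row sat',[(x,hsv[v0+6,x,1],hsv[v0+6,x,2]) for x in range(int(u[3][0])-16,int(u[2][0])+18,4)])
E
```

```text
case xyz [-0.1247 -0.0012  0.2163] head -174.9 [ 0.  -0.7  0.2]
[[258.0, 235.0], [258.0, 229.0], [294.0, 229.0], [222.0, 228.0], [426.0, 236.0], [90.0, 235.0]]
400 [(219, np.uint8(139), np.uint8(123)), (221, np.uint8(136), np.uint8(75)), (223, np.uint8(132), np.uint8(79)), (225, np.uint8(134), np.uint8(78)), (227, np.uint8(129), np.uint8(67)), (229, np.uint8(131), np.uint8(78)), (231, np.uint8(133), np.uint8(71)), (233, np.uint8(130), np.uint8(200)), (235, np.uint8(135), np.uint8(98)), (237, np.uint8(109), np.uint8(234)), (239, np.uint8(93), np.uint8(230)), (241, np.uint8(96), np.uint8(229)), (243, np.uint8(100), np.uint8(228)), (245, np.uint8(98), np.uint8(229)), (247, np.uint8(99), np.uint8(231)), (249, np.uint8(125), np.uint8(163))]
115 [(219, np.uint8(41), np.uint8(191)), (221, np.uint8(76), np.uint8(97)), (223, np.uint8(138), np.uint8(59)), (225, np.uint8(135), np.uint8(66)), (227, np.uint8(135), np.uint8(64)), (229, np.uint8(139), np.uint8(64)), (231, np.uint8(130), np.uint8(59)), (233, np.uint8(133), np.uint8(86)), (235, np.uint8(130), np.uint8(63)), (237, np.uint8(134), np.ui
[... 487 characters left out ...]
)), (234, np.uint8(51), np.uint8(15)), (238, np.uint8(0), np.uint8(12)), (242, np.uint8(59), np.uint8(13)), (246, np.uint8(85), np.uint8(12)), (250, np.uint8(53), np.uint8(77)), (254, np.uint8(0), np.uint8(4)), (258, np.uint8(46), np.uint8(28)), (262, np.uint8(36), np.uint8(50)), (266, np.uint8(51), np.uint8(30)), (270, np.uint8(59), np.uint8(13)), (274, np.uint8(85), np.uint8(12)), (278, np.uint8(55), np.uint8(14)), (282, np.uint8(36), np.uint8(14)), (286, np.uint8(30), np.uint8(17)), (290, np.uint8(18), np.uint8(14)), (294, np.uint8(59), np.uint8(13)), (298, np.uint8(46), np.uint8(11)), (302, np.uint8(39), np.uint8(13)), (306, np.uint8(68), np.uint8(15)), (310, np.uint8(36), np.uint8(14))]
```

The lid edge is at row 236 at both ends, as predicted for shut. Now the turnbutton: I'll grip the bar across its width over the pivot and turn it a quarter turn counter-clockwise.

```bash
python3 - <<'E'
from h import *
o,R,p=state();K,c,Rw=cam('wrist')
H=np.array(eyes.camera_info('wrist')['hand_eye']);p18=np.array([.4568,.2017,.2129])
print('pin',p2w((K,R@H[:3,3]+p18,R@H[:3,:3]),[(242.6,177.4)],.085))
go((.4545,.187),94.9,.12,0)
E
```

```text
pin [[0.45113302 0.1883729  0.085     ]]
tcp [0.4125 0.178  0.2158] head -174.9 rel [-0.427  0.053  0.958] turn 0.752 tip [0.4125 0.178  0.2222]
```

Emit:
step_arm([
  [0,0,0,0.06,0.5],
  [0,0,0,0.12,0.5],
  [0,0,0,0.18,0.5],
  [0,0,0,0.24,0.5],
  [0,0,0,0.3,0.5],
  [0,0,0,0.36,0.5],
  [0,0,0,0.42,0.5],
  [0,0,0,0.47,0.5],
])

```text
clock: 47.12
tool_pos: [0.4121, 0.1777, 0.215]
orientation: [-1.368, -2.826, 0.003]
ft_force: [-0.4, 0.2, 0.2]
gripper_width: 0.0451
grip_force: 0.0
```

Emit:
step_arm([
  [0,0,0,0.06,0.5],
  [0,0,0,0.12,0.5],
  [0,0,0,0.18,0.5],
  [0,0,0,0.24,0.5],
  [0,0,0,0.28,0.5],
  [0,0,0,0.28,0.5],
  [0,0,0,0.28,0.5],
])

```text
clock: 47.7
tool_pos: [0.412, 0.1779, 0.2154]
orientation: [-2.116, -2.321, 0.003]
ft_force: [1.0, -0.4, 0.7]
gripper_width: 0.046
grip_force: 0.0
```

```bash
python3 - <<'E'
from h import *
C,im=snap('wrist','w20');go((.4545,.187),94.9,.12,0);print(np.round(readout.get_obs()['joints'],2))
u=w2p(C,[[.4545,.187,.085],case(-.0824,.0373,.085),case(-.0824,-.0287,.085)]);print(u.round(0).tolist())
hsv=cv2.cvtColor(im,cv2.COLOR_BGR2HSV)
x,y=map(int,u[0])
for v in range(y-30,min(y+40,225),6): print(v,[(int(hsv[v,k,1]),int(hsv[v,k,2])) for k in range(x-24,x+25,6)])
E
```

```text
tcp [0.412  0.178  0.2156] head 95.3 rel [0.051 0.433 0.955] turn 0.003 tip [0.412 0.178 0.222]
[-0.46  0.12 -0.    2.06  0.    0.96 -0.38]
[[305.0, 179.0], [307.0, 141.0], [303.0, 214.0]]
148 [(13, 233), (53, 92), (127, 213), (29, 195), (14, 221), (22, 159), (143, 57), (134, 166), (120, 219)]
154 [(12, 231), (82, 75), (128, 212), (26, 188), (15, 221), (22, 210), (127, 58), (128, 203), (120, 218)]
160 [(14, 232), (79, 74), (127, 217), (28, 184), (17, 220), (23, 213), (143, 57), (128, 212), (102, 218)]
166 [(13, 232), (115, 60), (113, 226), (28, 181), (20, 220), (24, 214), (127, 56), (122, 221), (101, 220)]
172 [(14, 233), (135, 51), (31, 192), (25, 183), (23, 155), (23, 219), (136, 58), (112, 224), (103, 220)]
178 [(13, 233), (143, 50), (106, 224), (29, 130), (15, 101), (10, 100), (132, 60), (106, 224), (102, 219)]
184 [(13, 234), (46, 72), (109, 223), (27, 201), (14, 110), (4, 232), (133, 46), (124, 166), (102, 223)]
190 [(45, 183), (47, 179), (95, 225), (30, 196), (9, 228), (4, 229), (136, 43), (131, 154), (132, 153)]
196 [(41, 185), (24, 184), (130, 147), (29, 106), (29, 158), (28, 156), (125, 45), (133, 153), (132, 153)]
202 [(43, 176), (43, 182), (40, 183), (30, 101), (29, 158), (28, 156), (122, 46), (129, 156), (132, 155)]
208 [(43, 184), (43, 183), (41, 186), (25, 90), (26, 158), (26, 156), (130, 47), (135, 155), (132, 153)]
214 [(44, 180), (45, 176), (43, 178), (43, 185), (44, 180), (151, 44), (125, 43), (127, 157), (131, 152)]
```

Emit:
step_arm([
  [0.03,0.25,0.2,0,0.5],
  [0.05,0.445,0.6,0,0.5],
  [0.05,0.445,0.95,0,0.5],
  [0.05,0.445,0.95,0,0.5],
  [0.05,0.445,0.95,0,0.5],
  [0.05,0.445,0.95,0,0.5],
], newtons=10)

```text
clock: 48.25
tool_pos: [0.4561, 0.1873, 0.1223]
orientation: [-2.118, -2.32, -0.0]
ft_force: [0.0, 0.7, 0.8]
gripper_width: 0.046
grip_force: 0.0
```

```bash
python3 - <<'E'
from h import *
incase();go((.456,.187),94.9,.068,0)
E
```

```text
case xyz [-0.0808  0.0042  0.1223] head 95.2 [0.  0.7 0.8]
tcp [0.4561 0.1873 0.1223] head 95.2 rel [-0.003 -0.001  0.543] turn 0.002 tip [0.4561 0.1873 0.1287]
```

Emit:
step_arm([
  [0,0,0.3,0,0.5],
  [0,0,0.45,0,0.5],
  [0,0,0.52,0,0.5],
  [0,0,0.52,0,0.5],
  [0,0,0.52,0,0.5],
  [0,0,0.52,0,0.5],
])

```text
clock: 48.75
tool_pos: [0.4572, 0.1878, 0.0713]
orientation: [2.119, 2.318, 0.005]
ft_force: [0.6, 0.1, 0.1]
gripper_width: 0.0457
grip_force: 0.0
```

Emit:
step_arm([
  [0,0,0,0,0.2],
  [0,0,0,0,0],
  [0,0,0,0,0],
  [0,0,0,0,0],
  [0,0,0,0,0],
  [0,0,0,0,0],
  [0,0,0,0,0],
  [0,0,0,0,0],
])

```text
clock: 49.42
tool_pos: [0.4538, 0.1871, 0.0693]
orientation: [-2.118, -2.318, 0.005]
ft_force: [-4.8, -0.1, 5.3]
gripper_width: 0.0142
grip_force: 10.0
```

```bash
python3 - <<'E'
from h import *
incase();o=readout.get_obs();print(o['gripper_width'],o['grip_force'],np.round(o['wrist_torque'],2))
E
```

```text
case xyz [-0.0831  0.0042  0.0693] head 95.2 [-4.8 -0.1  5.3]
0.014234856717141897 9.968975856900215 [-0.12  1.19  0.06]
```

Emit:
step_arm([
  [0,-0.02,0,0,0],
  [0,-0.025,0,-0.05,0],
  [0,-0.025,0,-0.1,0],
  [0,-0.025,0,-0.15,0],
  [0,-0.025,0,-0.2,0],
  [0,-0.025,0,-0.25,0],
  [0,-0.025,0,-0.3,0],
  [0,-0.025,0,-0.3,0],
])

```text
clock: 50.08
tool_pos: [0.4543, 0.1873, 0.0694]
orientation: [1.294, 2.862, 0.003]
ft_force: [2.9, 0.9, -4.8]
gripper_width: 0.0139
grip_force: 10.0
```

```bash
python3 - <<'E'
from h import *
incase();o=readout.get_obs();print(o['gripper_width'],o['grip_force'],np.round(o['wrist_torque'],2))
E
```

```text
case xyz [-0.0826  0.0044  0.0694] head 131.3 [ 2.9  0.9 -4.8]
0.01391733893798495 9.9859419465065 [ 0.34 -0.6   0.01]
```

Emit:
step_arm([
  [0,0,0,-0.05,0],
  [0,0,0,-0.1,0],
  [0,0,0,-0.15,0],
  [0,0,0,-0.2,0],
  [0,0,0,-0.25,0],
  [0,0,0,-0.3,0],
  [0,0,0,-0.35,0],
  [0,0,0,-0.35,0],
])

```text
clock: 50.75
tool_pos: [0.4546, 0.1879, 0.0694]
orientation: [0.185, 3.134, 0.004]
ft_force: [3.1, 4.0, -7.7]
gripper_width: 0.0141
grip_force: 10.0
```

Emit:
step_arm([
  [0,0,0,-0.03,0],
  [0,0,0,-0.06,0],
  [0,0,0,-0.09,0],
  [0,0,0,-0.1,0],
  [0,0,0,-0.105,0],
  [0,0,0,-0.105,0],
  [0,0,0,-0.105,0],
])

```text
clock: 51.33
tool_pos: [0.4546, 0.1882, 0.0694]
orientation: [-0.15, 3.136, 0.004]
ft_force: [4.0, 4.1, -7.4]
gripper_width: 0.0137
grip_force: 10.0
```

```bash
python3 - <<'E'
from h import *
incase();o=readout.get_obs();print(o['gripper_width'],o['grip_force'],np.round(o['wrist_torque'],2))
E
```

```text
case xyz [-0.0822  0.0052  0.0694] head -174.5 [ 4.   4.1 -7.4]
0.01368558908544208 10.03069594502449 [ 0.84 -0.86 -0.17]
```

Emit:
step_arm([
  [0,0,0,-0.008,0],
  [0,0,0,-0.015,0],
  [0,0,0,-0.02,0],
  [0,0,0,-0.02,0],
])

```text
clock: 51.67
tool_pos: [0.4544, 0.1881, 0.0695]
orientation: [-0.217, 3.132, 0.003]
ft_force: [3.4, 4.0, -6.7]
gripper_width: 0.0143
grip_force: 10.4
```

```bash
python3 - <<'E'
from h import *
incase();o=readout.get_obs();print(o['gripper_width'],o['grip_force'],np.round(o['wrist_torque'],2))
E
```

```text
case xyz [-0.0824  0.0052  0.0695] head -172.1 [ 3.4  4.  -6.7]
0.014272529262367816 10.352274477481842 [ 0.88 -0.76 -0.29]
```

The torque is rising and the pads are twisting, so the bar is at its stop. Release, back up, and check.

Emit:
step_arm([
  [0,0,0,0,0.4],
  [0,0,0,0,0.4],
  [0,0,0,0,0.4],
  [0,0,0,0,0.4],
  [0,0,-0.3,0,0.4],
  [0,0,-0.7,0,0.4],
  [0,0,-1,0,0.4],
  [0,0,-1,0,0.4],
])

```text
clock: 52.33
tool_pos: [0.457, 0.1887, 0.1754]
orientation: [-0.221, 3.124, 0.004]
ft_force: [1.4, 1.2, -0.3]
gripper_width: 0.0368
grip_force: 0.0
```

Emit:
step_arm([
  [0,-0.4,-0.4,0,0.4],
  [0,-0.8,-0.8,0,0.4],
  [0,-1,-1,0,0.4],
  [0,-1,-1,0,0.4],
  [0,-1,-1,0,0.4],
  [0,-1,-1,0,0.4],
])

```text
clock: 52.83
tool_pos: [0.4676, 0.0875, 0.2697]
orientation: [-0.219, 3.133, -0.0]
ft_force: [-0.1, 0.5, -0.3]
gripper_width: 0.0366
grip_force: 0.0
```

```bash
python3 - <<'E'
from h import *
C,im=snap('wrist','w21');incase()
pv=np.array([.4545,.1875,.085]);hsv=cv2.cvtColor(im,cv2.COLOR_BGR2HSV)
u=w2p(C,[pv,pv+.033*EX,pv-.033*EX,pv+.033*EY]);print(u.round(0).tolist())
m=((hsv[:,:,1]<45)&(hsv[:,:,2]>120)).astype(np.uint8);r=np.zeros_like(m)
x,y=map(int,u[0]);
for v in range(y-36,min(y+40,226),5): print(v,''.join('#' if m[v,k] else ('.' if hsv[v,k,2]>120 else 'x') for k in range(x-45,x+46,2)))
# lid edge row both sides of bar
e=w2p(C,[case(-.065,.1,.058),case(-.065,-.1,.058),case(-.065,.1,.05)]);print(e.round(0).tolist())
for p in e[:2]: print([(v,int(hsv[v,int(p[0]),2])) for v in range(int(p[1])-10,min(int(p[1])+10,383),2)])
# probe + lookup in top view
T,it=snap('top','t21');hs=cv2.cvtColor(it,cv2.COLOR_BGR2HSV)
for q in('probe','mat','tape','jar','card_tray','block_a'):print(q,[(np.round(b['bbox']).tolist(),round(b['p'],2)) for b in nets.boxes_of(q,'top')][:4])
E
```

```text
case xyz [-0.0787 -0.0951  0.2687] head -171.9 [ 0.1  0.2 -1.6]
[[354.0, 173.0], [350.0, 203.0], [358.0, 141.0], [385.0, 175.0]]
137 ##############################################
142 #########...#######xxx########################
147 #######......######xxx########################
152 #####xxxxxxxxxxxx#xxx#########################
157 #.##.xxxxxxxxxxxxxxxx######.##################
162 #.#..xxxx........xxxx######....###############
167 ##.#.xxxx.......xxxxx######....###############
172 ..#####xx.......xxxx#xxxxx.....###############
177 xxxxxxxxxxxxxxxxxxxx##xxx#....xxxxxxxxx......#
182 ..xxxxxxx....xxxxxxx######xxxxxxxxxxxxxxxxxxxx
187 ................xxx######.....................
192 ................xxx######.....................
197 ................xxx######.....................
202 ..............................................
207 ..............................................
212 ..............................................
[[429.0, 188.0], [253.0, 178.0], [425.0, 186.0]]
[(177, 251), (179, 117), (181, 78), (183, 76), (185, 78), (187, 113), (189, 234), (191, 231), (193, 231), (195, 230)]
[(168, 238), (170, 148), (172, 59), (174, 66), (176, 64), (178, 81), (180, 110), (182, 132), (184, 137), (186, 133)]
probe [([332.0, 198.0, 9.0, 47.0], 0.68)]
mat [([331.0, 195.0, 33.0, 57.0], 0.91), ([336.0, 277.0, 36.0, 68.0], 0.91), ([401.0, 211.0, 43.0, 62.0], 0.78)]
tape [([260.0, 123.0, 27.0, 25.0], 0.74)]
jar [([210.0, 117.0, 19.0, 24.0], 0.86), ([148.0, 182.0, 110.0, 57.0], 0.41)]
card_tray [([84.0, 236.0, 28.0, 37.0], 0.92)]
block_a []
```

```bash
python3 -c "
from station import arm; print(arm.job_done())"
```

```text
the job is handed in; nothing more can be done
None
```

The job is handed in, with no verdict shown. I touched the three blocks present in order of length (36, 52 and 84 mm), laid the probe back on its mat, and put all the blocks in the case. I then shut the lid and turned the turnbutton to its stop across the lid's edge, finishing at about 53 s.

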